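Hang the lift-off door on the hallway key cabinet

TASK

First move the swing-top jar out of the door's way and stand it upright in the silicone tray. Then take the loose green door from the leaning stand, lower it with both hinge sockets fully home on the two pintles of the key cabinet, and swing it fully shut. Do not tip the jar over or knock the other things about.

Things in the scene. Friction and masses are not known exactly. Their poses are not given: they have to be found in the camera images.
- cabinet: Fixed oak key cabinet. Origin: foot of its open front face, on the table; x points into it, z up. Fills x 0 to 110, y -75 to 60, z 0 to 175 mm. Two steel arms at the front of its +y side (out to y = 87, x = -17; 10 mm thick, tops at z = 35 and 121 mm) each carry an upright pintle. The hung door, shut, stops against the front: its bottom centre at x = -8, y = 0, z = 15 mm, axes parallel to these.
- pintle_low (a point): Foot of the lower pintle, on top of its arm (cabinet x = -8, y = 78, z = 35 mm); axes as the cabinet's. Upright brass pin 9 mm in diameter, 20 mm high, its upper 10 mm tapering to 4 mm. A door standing open square to the front points from here to the cabinet's -x, knob side to +y; shut, it points to -y. Hang it open (the top cannot be gripped when shut), then push it shut on the knob side.
- pintle_high (a point): Foot of the upper pintle, the same pin, 86 mm straight above the lower one (z = 121 mm). A socket cannot pass down through the upper arm: bring the door in level, raised about 28 mm, then lower it.
- door_mid (a point): Centre of the loose door: flat green panel with white field, 130 (y) x 150 (z) x 12 mm (x), about 0.2 kg. z to its top edge, -x out of the front, +y to the socket edge; the free edge is 143 mm from the socket axis. Brass knob on the front at y = -45, z = 0, 20 mm proud, 20 mm wide. It starts leaning in the stand, top 30 degrees towards the stand's -x, front facing up and to the stand's +x.
- socket_low (a point): Lower mouth of the lower hinge socket, on the hole's axis (from the door centre y = +78, z = -55 mm), axes as the door's. Each socket is a steel 24 mm cube above this point with a 12 mm through hole along z, flared by 2 mm at this lower mouth. Fully home, this point is at the foot of the lower pintle.
- socket_high (a point): Lower mouth of the upper hinge socket, on the hole's axis (from the door centre y = +78, z = +31 mm).
- stand: Fixed white leaning stand, base 130 x 120 x 10 mm, origin under the base's centre, z up. Its backrest slopes 30 degrees towards its -x, is 90 mm wide (y) and reaches 85 mm up the door's back; a lip 14 mm high holds the door's foot on the +x side. The door's upper 60 mm is clear on both faces; it comes out upward along the slope. 105 mm high without the door.
- tray: Fixed grey silicone tray, 150 (x) x 190 (y) x 14 mm high with 5 mm walls and floor; origin under its centre, z up. The incense holder stands at its -y end; the +y half is free for the jar.
- jar_mid (a point): Centre of the green glass jar with closed swing-top lid, 50 mm above its underside. Upright, body 58 mm in diameter up to 78 mm, lid to 100 mm in all, about 0.28 kg. It starts in front of the cabinet, in the sweep of the door. Grip the body about 70 mm up.
- incense_holder: Blue ceramic incense holder, 60 mm in diameter, 32 mm high, origin under its centre, in the tray. Leave it.
- shoehorn: Folding aluminium shoehorn, 140 x 36 x 10 mm, lying along its x, origin under its middle. Leave it.
- tin: Round copper-coloured tin, 62 mm in diameter, 36 mm high, origin under its centre. Leave it.
- brush: Shoe brush, 150 x 48 x 38 mm, lying along its x, origin under its centre. Leave it.
- glasses_case: Red glasses case, 155 x 58 x 40 mm, lying along its x, origin under its centre. Leave it.
- vase: Terracotta vase, 72 mm in diameter, 130 mm high, origin under its centre. Leave it.
- key_bowl: White bowl, 90 mm in diameter, 45 mm high, origin under its centre. Leave it.
Mind the look-alikes: they are no part of the job. What is shaped like the cabinet but purple is not meant.

How it is judged:
By the outcome, as a careful person would: the job done as asked, in the order asked, and still so for the second after the job is handed in, with the robot touching nothing.
It also fails if it takes over 72 s, if anything falls off the work surface, if the arm or the gripper's body presses on something with over 40 N, if the wrist force passes 120 N, or if a joint passes its speed limit or range.

ROBOT

A 6-joint arm with a two-finger parallel gripper is mounted at the origin on the work surface. World frame = base frame: x ahead of the robot, y to its left, z up, the work surface at z = 0. Lengths are in m, angles in rad, forces in N, time in s.
With the tool pointing down it reaches from about 0.3 to 0.85 m from the base axis. Payload 5.4 kg.
Tool frame: the origin (TCP) lies midway between the tips of the shut fingers; the grasp point (between the pads) lies behind it (r.grip_point_offset is the z of the grasp point in the tool frame, in m); z points along the fingers, y is the direction in which the jaws open and shut (so a half turn about z gives the same grasp; the last joint's range is limited). The gripper opens to 85 mm and grips with 20 to 120 N. Pads are 22 mm wide; open, the fingers measure 114 mm over their backs; the gripper's body (76 mm by 85 mm) begins 54 mm behind the grasp point. The pads swing forward as they close: fully open they stand 13 mm farther back than shut.
Start: joints at [-1.514, 0.158, 1.597, -0, 1.386, -0.21], TCP at [0.152, -0.555, 0.231] pointing down, gripper open.
Joint ranges: [-2.91, 2.91], [-0.94, 2.29], [0.18, 2.7], [-1.29, 4.43], [0.17, 2.64], [-3, 3]. Speed limits (rad/s): [2.57, 2.57, 3.14, 3.14, 3.14, 3.14].

INTERFACE

Orientations are given as a unit quaternion [w, x, y, z].
In Python, from rig import r gives the robot as it stands. The module is installed in compiled form; this text tells all that it offers.
- The arm moves only by the tool apply_moves, never from a script. Its argument "steps" is a list of rows, each an object with "translation": the shift along the tool's x, y, z in m, a list of three; "delta_rot": the turn, a rotation vector about the tool's x, y, z in rad, a list of three. A call has 1 to 20 rows; each row shifts and turns the commanded pose from where the row before left it, along the tool's axes as they then stand; what a row does not reach is not made up. A row lasts 1/10 s, in which the tool goes at most 50 mm and 8.59 degrees, less where a joint would pass 70% of its speed; a pose out of reach is approached as far as the arm can. A call with a gripper value outside its range is refused whole. "fingers" is the opening, from 0 (shut) to 1 (fully open), set as the call begins (left out, the last holds). The fingers move at their own pace and stop on an object; the grip force is fixed at half the most. Time passes only in rows, so rows that do not move let the fingers close. It gives the time, the measured TCP pose, the force and the opening at its end, in the units of the state.
- r.observe(): the state, without advancing time (a new reading comes with each control period).
- r.snapshot(name): name is "scene" or "top" or "wrist"; returns a dict with "frame" (480x640x3 uint8, blue, green, red), "z_map" (480x640 float32, m along the optical axis (not along the pixel's ray), 0 where there is no reading), "vertical_fov" (degrees; the focal length in pixels is half the picture's height over the tangent of half this angle, whatever the lens; pixels are square), "cx", "cy" (the principal point, pixels), "world_from_camera" (4x4, takes a point from camera to world coordinates). Camera axes: x right, y down, z forward; pixel columns grow to the right and rows downward; lengths in m; the calibration is good to about 2 mm. A picture is of the moment at which its call begins.
- r.close_job(): hands the job in, once; it reports no verdict.
Trained networks look in the newest picture that a camera, given by its name, has taken for a name from the list of things; names that differ only in an ending like _2 or _b are one class to them, and where a whole thing is asked for, a point or a joint stands for the part that bears it (a point fixed in the world has none). Each returns a list of dicts, best first, with "score" (0 to 1); they miss things now and then, are a little off and sometimes report something else, mostly with a low value. They report only what shows in the picture. A call takes as long as a camera call. They do not tell look-alikes from the thing itself.
- r.search_frame(camera, target): "xy" ([column, row] in pixels, amid what is visible of it).
- r.masks_of(camera, target): "pixels" (480x640 bool, what is visible of it) and "xy" ([column, row] in pixels, amid what is visible of it).
The state is a dict: "time_s": time; "q": joint angles; "qvel": joint speeds; "effort": joint torques, N m; "tcp_pos": TCP position; "tcp_rot": TCP orientation; "ft_force": force on the tool from outside, world axes, zero at the start; "ft_torque": the same for the moment, N m; "opening": finger opening in m.
Only numpy, scipy, OpenCV 4.12 (cv2) and the standard library are available. Lean on these libraries where they do the work, as an engineer would, in place of code of your own. Each camera call takes 0.05 s, during which the arm holds its last target.

## Working session

There is one attempt and no reset: what is moved stays moved. The work goes in short steps, Python scripts to look and compute and a tool call to move; the robot and the scene stay as the last step left them, time stands still between calls to the robot, and variables do not carry over. Pictures are saved under pics/ and viewed, and the job is handed in when it is done.

Besides the shell and the picture viewer there is one more tool, called in YAML: its name, and indented under it one key for each argument. apply_moves: Moves the arm, as the interface text tells. Its arguments: {"type":"object","properties":{"steps":{"type":"array","items":{"type":"object","properties":{"translation":{"type":"array","items":{"type":"number"}},"delta_rot":{"type":"array","items":{"type":"number"}}}}},"fingers":{"type":"number"}},"required":["steps"]}

```bash
mkdir -p pics; ls; cat > h.py <<'E'
import numpy as np, cv2
from rig import r
from scipy.spatial.transform import Rotation as R
def snap(n,fn=None):
    s=r.snapshot(n)
    if fn: cv2.imwrite('pics/'+fn,s['frame'])
    return s
def cloud(s):
    f=240/np.tan(np.radians(s['vertical_fov'])/2)
    v,u=np.mgrid[0:480,0:640]; z=s['z_map']
    P=np.stack([(u-s['cx'])/f*z,(v-s['cy'])/f*z,z],-1)
    T=s['world_from_camera']
    return P@T[:3,:3].T+T[:3,3]
def rot(o): q=o['tcp_rot']; return R.from_quat([q[1],q[2],q[3],q[0]])
E
python3 - <<'E'
from h import *
for n in ['scene','top','wrist']:
    s=snap(n,n+'0.png'); np.savez('s_'+n+'0.npz',**s); print(n,s['vertical_fov'],s['cx'],s['cy'],s['world_from_camera'].round(3).tolist())
print(r.observe(), r.grip_point_offset)
E
```

```text
pics
scene 49.4656739261473 318.87483045030456 239.16961988165747 [[0.874, 0.327, -0.36, 0.916], [0.486, -0.618, 0.618, -0.74], [-0.02, -0.715, -0.699, 0.921], [0.0, 0.0, 0.0, 1.0]]
top 44.20285983731303 322.9258855896641 236.0170475249525 [[-0.017, -0.993, 0.118, 0.306], [-1.0, 0.018, 0.005, -0.008], [-0.007, -0.118, -0.993, 1.574], [0.0, 0.0, 0.0, 1.0]]
wrist 71.31714882399334 323.0283748549562 240.02002102224588 [[0.265, -0.918, -0.295, 0.227], [-0.964, -0.253, -0.078, -0.533], [-0.002, 0.305, -0.952, 0.373], [0.0, 0.0, 0.0, 1.0]]
{'time_s': 0.15, 'q': array([-1.51411011e+00,  1.58903401e-01,  1.59795046e+00, -1.03145050e-05,
        1.38618221e+00, -2.10080065e-01]), 'qvel': array([-1.99565655e-03, -9.05785635e-04, -3.15823124e-03, -1.34911112e-04,
       -9.62801160e-05, -5.52069218e-04]), 'effort': array([ 5.62844252e-04, -3.96377027e+01, -3.31785536e+01, -1.54665104e-04,
        5.45675386e-03,  1.31395703e-05]), 'tcp_pos': array([ 0.15153864, -0.55419385,  0.23053982]), 'tcp_rot': array([-7.19974781e-04,  9.91117265e-01,  1.32988895e-01,  5.02445054e-05]), 'ft_force': array([-0.73932238,  1.16599065, -0.58102497]), 'ft_torque': array([-0.04079755, -0.03823652,  0.02544432]), 'opening': 0.08545558786057651} -0.0187
```

View pics/scene0.png

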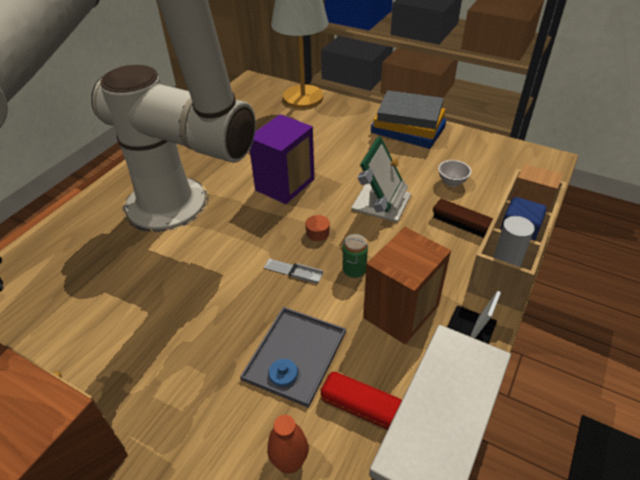

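View pics/top0.png

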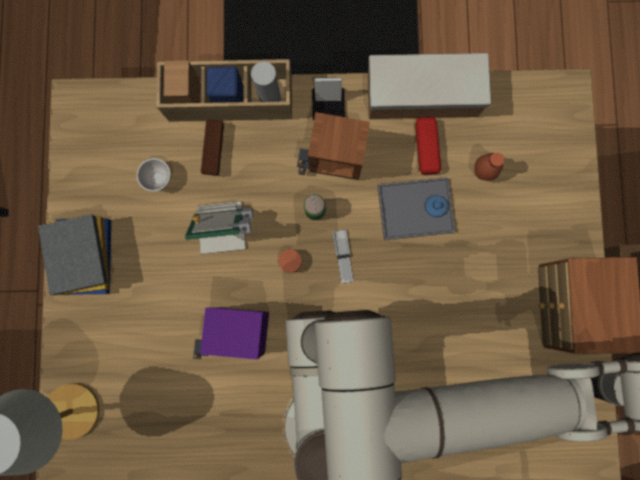

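View pics/wrist0.png

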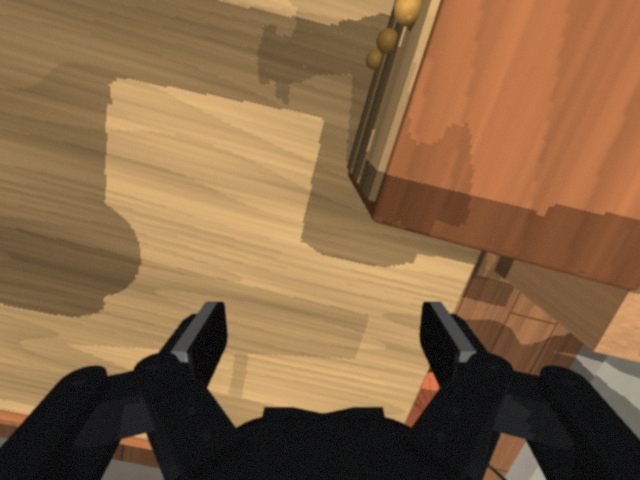

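```bash
python3 - <<'E'
from h import *
for cam in ['top','scene']:
    s=dict(np.load(f's_{cam}0.npz')); P=cloud(s); 
    r.snapshot(cam)
    for t in ['cabinet','door_mid','stand','tray','jar_mid','incense_holder','shoehorn','tin','brush','glasses_case','vase','key_bowl']:
        for m in r.masks_of(cam,t)[:3]:
            if m['score']<0.3: continue
            p=P[m['pixels']&(s['z_map']>0)]
            print(cam,t,round(m['score'],2),np.round(m['xy']),len(p),'min',np.percentile(p,2,axis=0).round(3),'max',np.percentile(p,98,axis=0).round(3),'med',np.median(p,axis=0).round(3))
            np.save(f'm_{cam}_{t}_{int(m["xy"][0])}.npy',m['pixels'])
E
```

```text
top cabinet 0.9 [333. 150.] 3446 min [ 0.646 -0.105  0.013] max [0.764 0.054 0.179] med [ 0.69  -0.034  0.172]
top cabinet 0.62 [231. 332.] 3335 min [0.19  0.149 0.   ] max [0.303 0.314 0.18 ] med [0.245 0.216 0.173]
top cabinet 0.56 [341. 254.] 665 min [ 0.375 -0.071 -0.005] max [ 0.504 -0.029  0.013] med [ 0.443 -0.052  0.002]
top door_mid 0.7 [218. 228.] 1527 min [0.477 0.186 0.04 ] max [0.56  0.332 0.165] med [0.514 0.259 0.122]
top door_mid 0.61 [336. 147.] 3327 min [ 0.646 -0.104  0.015] max [0.761 0.051 0.179] med [ 0.689 -0.036  0.172]
top door_mid 0.3 [342. 253.] 641 min [ 0.375 -0.07  -0.006] max [ 0.504 -0.027  0.013] med [ 0.444 -0.051  0.003]
top stand 0.76 [218. 239.] 1106 min [ 0.453  0.216 -0.001] max [0.586 0.329 0.057] med [0.486 0.272 0.01 ]
top stand 0.51 [209. 147.] 1066 min [ 0.662  0.269 -0.003] max [0.805 0.328 0.044] med [0.731 0.294 0.036]
top tray 0.71 [412. 210.] 3607 min [ 0.487 -0.342 -0.003] max [ 0.636 -0.156  0.016] med [ 0.559 -0.24   0.004]
top jar_mid 0.89 [312. 207.] 497 min [ 0.535 -0.007 -0.001] max [0.589 0.05  0.104] med [0.558 0.021 0.091]
to
[... 1982 characters left out ...]
 0.081 0.035]
scene brush 0.72 [463. 218.] 1244 min [0.666 0.266 0.002] max [0.805 0.316 0.042] med [0.738 0.279 0.037]
scene glasses_case 0.79 [359. 400.] 2628 min [ 0.661 -0.317  0.003] max [ 0.799 -0.259  0.044] med [ 0.732 -0.295  0.039]
scene glasses_case 0.61 [300. 356.] 5539 min [ 0.49  -0.345  0.002] max [ 0.64  -0.156  0.016] med [ 0.566 -0.246  0.006]
scene vase 0.87 [285. 445.] 1761 min [ 0.642 -0.47   0.026] max [ 0.698 -0.417  0.132] med [ 0.675 -0.45   0.087]
scene key_bowl 0.64 [452. 176.] 670 min [0.621 0.405 0.004] max [0.701 0.489 0.048] med [0.659 0.466 0.032]
scene key_bowl 0.54 [404. 283.] 6919 min [ 0.65  -0.118  0.006] max [0.776 0.018 0.178] med [ 0.722 -0.088  0.151]
```

```bash
python3 - <<'E'
import cv2
a=cv2.imread('pics/top0.png'); cv2.imwrite('pics/t1.png',cv2.resize(a[90:270,150:390],None,fx=3.3,fy=3.3,interpolation=cv2.INTER_CUBIC))
a=cv2.imread('pics/scene0.png'); cv2.imwrite('pics/s1.png',cv2.resize(a[110:350,240:500],None,fx=2.5,fy=2.5,interpolation=cv2.INTER_CUBIC))
E
```

```text
(no output)
```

View pics/t1.png

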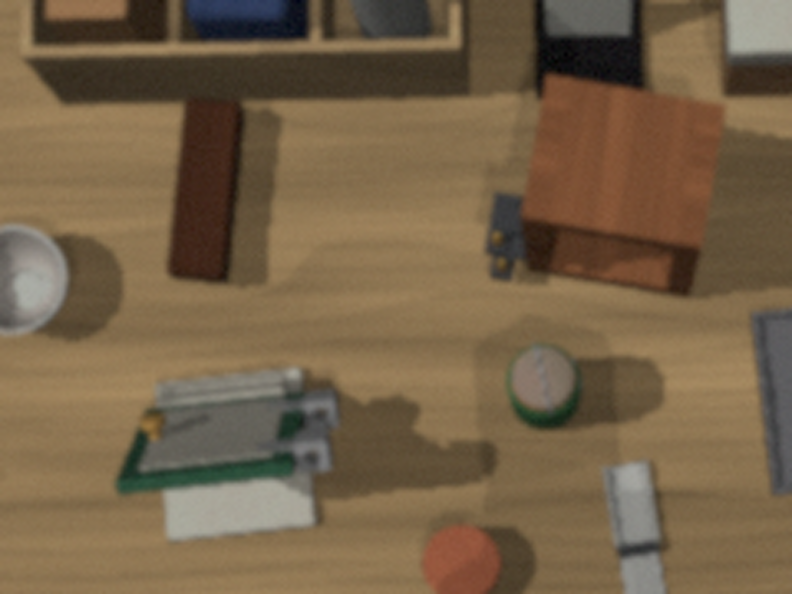

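View pics/s1.png

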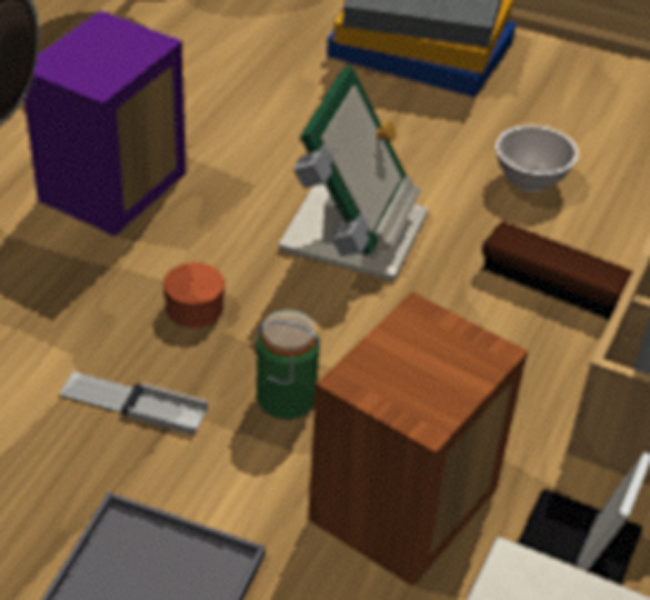

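```bash
cat > fit.py <<'E'
from h import *
D={c:dict(np.load(f's_{c}0.npz')) for c in ['top','scene']}
C={c:cloud(D[c])[D[c]['z_map']>0] for c in D}
def box(lo,hi,c=None):
    A=np.vstack([C[k] for k in ([c] if c else C)])
    return A[((A>lo)&(A<hi)).all(1)]
def rect(p):
    (c,wh,a)=cv2.minAreaRect((p[:,:2]*1000).astype(np.float32)); return np.round(c,1),np.round(wh,1),round(a,2)
E
python3 - <<'E'
from fit import *
for c in ['top','scene']:
    p=box([.6,-.13,.165],[.8,.08,.19],c); print(c,'cab top',len(p),rect(p), p[:,2].mean())
    p=box([.4,-.4,.008],[.66,-.13,.02],c); print(c,'tray',len(p),rect(p))
    p=box([.5,-.04,.085],[.61,.08,.12],c); print(c,'jar lid',len(p),p.mean(0),rect(p))
    p=box([.5,-.04,.02],[.61,.08,.075],c); print(c,'jar body',len(p),p.mean(0),rect(p))
    p=box([.6,.03,.02],[.7,.1,.15],c); print(c,'arms',len(p));
    p=box([.4,.15,-.02],[.65,.36,.2],c);print(c,'st', p[:,2].max())
    p=box([.43,.18,.004],[.62,.35,.02],c); print(c,'stand base',len(p),rect(p))
    A=C[c]; q=A[(A[:,1]<-.45)&(A[:,0]<.6)&(A[:,0]>0)&(A[:,2]>.05)]; print('rightbox',np.percentile(q,[1,50,99],axis=0).round(3).tolist() if len(q) else 0)
E
```

```text
top cab top 2473 (array([710.7, -41.8]), array([134.9, 113.3]), 78.89) 0.1737223324012667
top tray 1071 (array([ 529.6, -263.3]), array([257.9, 257.6]), 0.09)
top jar lid 296 [0.56236014 0.02194922 0.09573387] (array([562.6,  22.2]), array([48.2, 47.1]), 67.82)
top jar body 78 [0.54573397 0.01814235 0.05158579] (array([561.8,  20.5]), array([52.6, 58.4]), 24.45)
top arms 265
top st 0.17067469747262298
top stand base 852 (array([524.9, 264.4]), array([189.3, 167.2]), 0.57)
rightbox [[0.094, -0.723, 0.058], [0.263, -0.586, 0.199], [0.405, -0.462, 0.565]]
scene cab top 3065 (array([711.5, -41.9]), array([139.7, 112.2]), 78.87) 0.1752696149892621
scene tray 1577 (array([ 563.5, -249.2]), array([151.9, 193. ]), 5.03)
scene jar lid 334 [0.56824641 0.01470657 0.09625223] (array([566.5,  19.4]), array([50.3, 49.2]), 62.59)
scene jar body 404 [0.57389747 0.0011602  0.04814225] (array([572.5,   5.6]), array([57. , 29.9]), 23.89)
scene arms 0
scene st 0.16918649440556
scene stand base 811 (array([524.5, 264.5]), array([164.6, 188.7]), 89.92)
rightbox [[0.216, -0.704, 0.058], [0.385, -0.621, 0.199], [0.41, -0.565, 0.203]]
```

```bash
cat >> h.py <<'E'
def cab():
    yaw=np.radians(-11.1); c,s=np.cos(yaw),np.sin(yaw); Rc=np.array([[c,-s,0],[s,c,0],[0,0,1]])
    o=np.array([.7111,-.0418,0])-Rc@np.array([.055,-.0075,0]); return Rc,o
def to(p,Rm=None):
    """delta in tool frame from now to TCP p, and rotation vec"""
    o=r.observe(); R0=rot(o); d=R0.inv().apply(np.array(p)-o['tcp_pos'])
    w=(R0.inv()*Rm).as_rotvec() if Rm is not None else np.zeros(3)
    print('t',round(o['time_s'],2),'tcp',o['tcp_pos'].round(4),'d_tool',d.round(4),'len',round(np.linalg.norm(d),4),'w_tool',w.round(4),'f',o['ft_force'].round(1),'open',round(o['opening'],4),'q',o['q'].round(2))
    return d,w
def frame(zt,yt):
    z=np.array(zt,float);z/=np.linalg.norm(z);y=np.array(yt,float);y-=z*(z@y);y/=np.linalg.norm(y)
    return R.from_matrix(np.stack([np.cross(y,z),y,z],1))
E
python3 - <<'E'
from h import *
Rc,o=cab(); print(o, 'pint',Rc@[-.008,.078,.035]+o)
d,w=to([.564,.02,.25],frame([0,0,-1],[1,0,0]))
E
```

```text
[ 0.65857282 -0.0238516   0.        ] pint [0.66573919 0.05422941 0.035     ]
t 1.45 tcp [ 0.1516 -0.5546  0.2313] d_tool [ 0.5494 -0.4456 -0.0187] len 0.7076 w_tool [-0.     0.    -1.304] f [ 0.2 -0.6  0.6] open 0.0852 q [-1.51  0.16  1.6  -0.    1.39 -0.21]
```

apply_moves:
  steps:
    - {"translation": [0.0344, -0.0279, -0.0012]}
    - {"translation": [0.0344, -0.0279, -0.0012]}
    - {"translation": [0.0344, -0.0279, -0.0012]}
    - {"translation": [0.0344, -0.0279, -0.0012]}
    - {"translation": [0.0344, -0.0279, -0.0012]}
    - {"translation": [0.0344, -0.0279, -0.0012]}
    - {"translation": [0.0344, -0.0279, -0.0012]}
    - {"translation": [0.0344, -0.0279, -0.0012]}
    - {"translation": [0.0344, -0.0279, -0.0012]}
    - {"translation": [0.0344, -0.0279, -0.0012]}
    - {"translation": [0.0344, -0.0279, -0.0012]}
    - {"translation": [0.0344, -0.0279, -0.0012]}
    - {"translation": [0.0344, -0.0279, -0.0012]}
    - {"translation": [0.0344, -0.0279, -0.0012]}
    - {"translation": [0.0344, -0.0279, -0.0012]}
    - {"translation": [0.0344, -0.0279, -0.0012]}

```text
invalid input at $.steps[0]: expected keys translation, delta_rot
```

apply_moves:
  steps:
    - {"delta_rot": [0, 0, -0.145]}
    - {"delta_rot": [0, 0, -0.145]}
    - {"delta_rot": [0, 0, -0.145]}
    - {"delta_rot": [0, 0, -0.145]}
    - {"delta_rot": [0, 0, -0.145]}
    - {"delta_rot": [0, 0, -0.145]}
    - {"delta_rot": [0, 0, -0.145]}
    - {"delta_rot": [0, 0, -0.145]}
    - {"delta_rot": [0, 0, -0.144]}
    - {}

```text
invalid input at $.steps[0]: expected keys translation, delta_rot
```

```bash
python3 - <<'E'
from h import *
s=snap('wrist','w1.png'); np.savez('s_wrist1.npz',**s)
P=cloud(s)
A=P[s['z_map']>0]
m=(np.abs(A-[.564,.02,.09])<[.05,.05,.02]).all(1)
p=A[m&(A[:,2]>.088)]; print('lid',len(p),p.mean(0),cv2.minEnclosingCircle((p[:,:2]*1000).astype(np.float32)))
p=A[(np.abs(A-[.564,.02,.05])<[.05,.05,.02]).all(1)];print('body',len(p),np.percentile(p,[1,99],axis=0))
to([.564,.02,.25])
E
```

```text
lid 0 [nan nan nan] ((0.0, 0.0), 0.0)<stdin>:6: RuntimeWarning: Mean of empty slice.
  ret = um.true_divide(
Traceback (most recent call last):
IndexError: index -1 is out of bounds for axis 0 with size 0
```

View pics/w1.png

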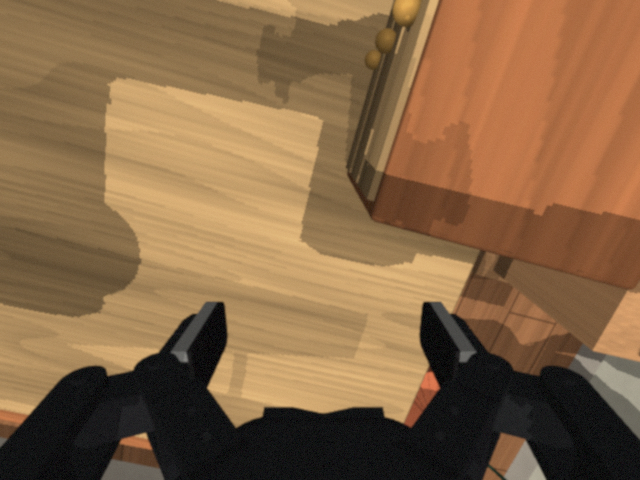

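The arm didn't move: every row needs both keys. I'll resend the calls with them.

apply_moves:
  steps:
    - {"translation": [0.0344, -0.0279, -0.0012], "delta_rot": [0, 0, 0]}
    - {"translation": [0.0344, -0.0279, -0.0012], "delta_rot": [0, 0, 0]}
    - {"translation": [0.0344, -0.0279, -0.0012], "delta_rot": [0, 0, 0]}
    - {"translation": [0.0344, -0.0279, -0.0012], "delta_rot": [0, 0, 0]}
    - {"translation": [0.0344, -0.0279, -0.0012], "delta_rot": [0, 0, 0]}
    - {"translation": [0.0344, -0.0279, -0.0012], "delta_rot": [0, 0, 0]}
    - {"translation": [0.0344, -0.0279, -0.0012], "delta_rot": [0, 0, 0]}
    - {"translation": [0.0344, -0.0279, -0.0012], "delta_rot": [0, 0, 0]}
    - {"translation": [0.0344, -0.0279, -0.0012], "delta_rot": [0, 0, 0]}
    - {"translation": [0.0344, -0.0279, -0.0012], "delta_rot": [0, 0, 0]}
    - {"translation": [0.0344, -0.0279, -0.0012], "delta_rot": [0, 0, 0]}
    - {"translation": [0.0344, -0.0279, -0.0012], "delta_rot": [0, 0, 0]}
    - {"translation": [0.0344, -0.0279, -0.0012], "delta_rot": [0, 0, 0]}
    - {"translation": [0.0344, -0.0279, -0.0012], "delta_rot": [0, 0, 0]}
    - {"translation": [0.0344, -0.0279, -0.0012], "delta_rot": [0, 0, 0]}
    - {"translation": [0.0344, -0.0279, -0.0012], "delta_rot": [0, 0, 0]}

```text
time_s: 3.1
tcp_pos: [0.5657, 0.0228, 0.2507]
tcp_rot: [0.0, 0.991, 0.133, 0.0]
ft_force: [1.6, -0.8, 0.5]
opening: 0.0853
```

apply_moves:
  steps:
    - {"translation": [0, 0, 0], "delta_rot": [0, 0, -0.145]}
    - {"translation": [0, 0, 0], "delta_rot": [0, 0, -0.145]}
    - {"translation": [0, 0, 0], "delta_rot": [0, 0, -0.145]}
    - {"translation": [0, 0, 0], "delta_rot": [0, 0, -0.145]}
    - {"translation": [0, 0, 0], "delta_rot": [0, 0, -0.145]}
    - {"translation": [0, 0, 0], "delta_rot": [0, 0, -0.145]}
    - {"translation": [0, 0, 0], "delta_rot": [0, 0, -0.145]}
    - {"translation": [0, 0, 0], "delta_rot": [0, 0, -0.145]}
    - {"translation": [0, 0, 0], "delta_rot": [0, 0, -0.144]}
    - {"translation": [0, 0, 0], "delta_rot": [0, 0, 0]}

```text
time_s: 4.1
tcp_pos: [0.5648, 0.0211, 0.2505]
tcp_rot: [-0.0, 0.707, 0.707, -0.0]
ft_force: [-0.1, 0.7, 0.2]
opening: 0.0852
```

```bash
python3 - <<'E'
from h import *
s=snap('wrist','w2.png'); np.savez('s_wrist1.npz',**s)
P=cloud(s)
A=P[s['z_map']>0]
m=(np.abs(A-[.564,.02,.09])<[.05,.05,.02]).all(1)
p=A[m&(A[:,2]>.088)]; print('lid',len(p),p.mean(0) if len(p) else 0,cv2.minEnclosingCircle((p[:,:2]*1000).astype(np.float32)))
to([.564,.02,.25],frame([0,0,-1],[1,0,0]))
E
```

```text
lid 2165 [0.56706726 0.02356495 0.09701643] ((566.7916259765625, 22.00216293334961), 27.644668579101562)
t 4.15 tcp [0.5648 0.0211 0.2505] d_tool [-0.0011 -0.0008  0.0005] len 0.0014 w_tool [ 0.     0.    -0.003] f [0.6 0.  0.1] open 0.0852 q [-0.18  0.12  1.6  -0.    1.42 -0.17]
```

View pics/w2.png

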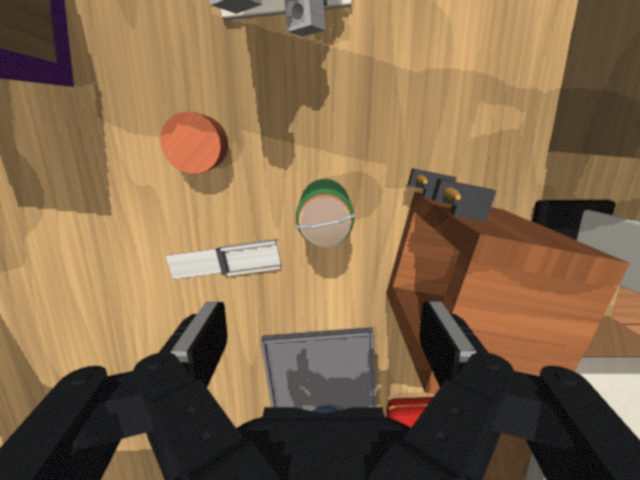

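```bash
python3 - <<'E'
from h import *
s=dict(np.load('s_wrist1.npz')); P=cloud(s); f=s['frame'].astype(int)
im=s['frame'][150:260,380:520]; cv2.imwrite('pics/pz.png',cv2.resize(im,None,fx=5.5,fy=5.5,interpolation=cv2.INTER_CUBIC))
b,g,rr=f[...,0],f[...,1],f[...,2]
hsv=cv2.cvtColor(s['frame'],cv2.COLOR_BGR2HSV)
m=((rr-b>60)&(P[...,2]>.03)).astype(np.uint8); m[:, :400]=0;m[210:]=0;m[:160]=0;m[:,490:]=0
n,l,st,c=cv2.connectedComponentsWithStats(m)
for i in range(1,n):
    if st[i,4]>8:
        p=P[l==i]; print(st[i],c[i],'mean',p.mean(0).round(4),'top',p[p[:,2]>=np.percentile(p[:,2],70)].mean(0).round(4),p[:,2].min().round(4),p[:,2].max().round(4))
# arms plane z
for zz in (.035,.121):
    p=P[(np.abs(P[...,2]-zz)<.004)&(P[...,0]>.6)&(P[...,0]<.72)&(P[...,1]>.02)&(P[...,1]<.09)]
    print(zz,len(p),p.mean(0),cv2.minAreaRect((p[:,:2]*1000).astype(np.float32)))
A=P[s['z_map']>0]
p=A[(np.abs(A[:,2]-.175)<.006)&(A[:,0]>.6)&(A[:,0]<.8)]; print('top',cv2.minAreaRect((p[:,:2]*1000).astype(np.float32)),p[:,2].mean())
E
```

```text
[417 175  11   9  60] [422.28333333 178.86666667] mean [0.6664 0.0556 0.0485] top [0.6672 0.0539 0.0548] 0.0345 0.0562
[445 188  16  12 115] [452.99130435 193.04347826] mean [0.6653 0.056  0.1362] top [0.6643 0.0555 0.1477] 0.1213 0.3929
[429 200  22   7  38] [439.73684211 203.65789474] mean [0.6793 0.0343 0.0702] top [0.6728 0.0381 0.0944] 0.047 0.3929
0.035 569 [0.67660811 0.04998291 0.03480372] ((676.0230102539062, 51.49252700805664), (50.33998489379883, 38.996334075927734), 40.607181549072266)
0.121 1657 [0.68392685 0.04606837 0.12081524] ((687.3980102539062, 44.40979766845703), (59.24104309082031, 44.62736129760742), 5.840787410736084)
top ((713.5989990234375, -42.314491271972656), (135.86102294921875, 112.29306030273438), 79.05946350097656) 0.17465793956761155
```

View pics/pz.png

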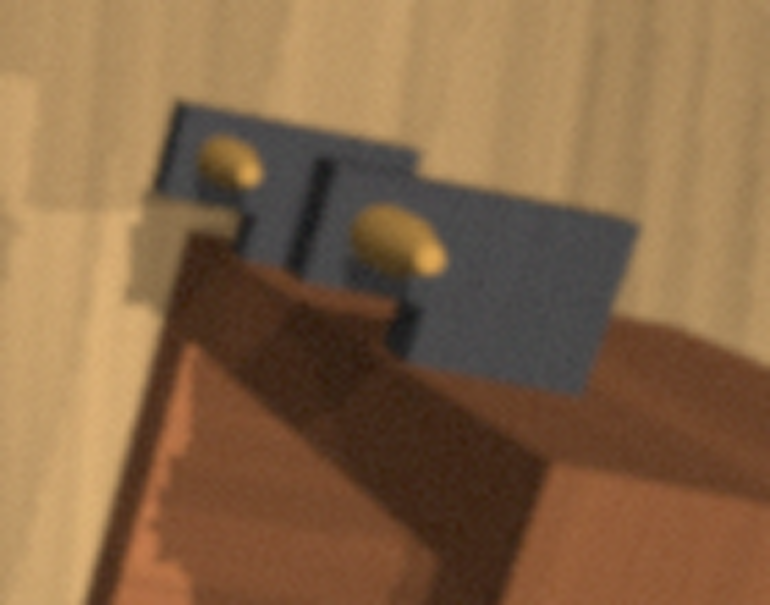

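apply_moves:
  steps:
    - {"translation": [0, 0.0012, 0.03], "delta_rot": [0, 0, 0]}
    - {"translation": [0, 0, 0.034], "delta_rot": [0, 0, 0]}
    - {"translation": [0, 0, 0.034], "delta_rot": [0, 0, 0]}
    - {"translation": [0, 0, 0.034], "delta_rot": [0, 0, 0]}
    - {"translation": [0, 0, 0.034], "delta_rot": [0, 0, 0]}
    - {"translation": [0, 0, 0.0325], "delta_rot": [0, 0, 0]}
    - {"translation": [0, 0, 0], "delta_rot": [0, 0, 0]}

```text
time_s: 4.85
tcp_pos: [0.5618, 0.0218, 0.0472]
tcp_rot: [-0.004, 0.708, 0.706, -0.003]
ft_force: [-0.6, -0.1, -0.6]
opening: 0.0855
```

apply_moves:
  steps:
    - {"translation": [0, 0, 0], "delta_rot": [0, 0, 0]}
    - {"translation": [0, 0, 0], "delta_rot": [0, 0, 0]}
    - {"translation": [0, 0, 0], "delta_rot": [0, 0, 0]}
    - {"translation": [0, 0, 0], "delta_rot": [0, 0, 0]}
    - {"translation": [0, 0, 0], "delta_rot": [0, 0, 0]}
    - {"translation": [0, 0, 0], "delta_rot": [0, 0, 0]}
  fingers: 0.3

```text
time_s: 5.45
tcp_pos: [0.5678, 0.0207, 0.0549]
tcp_rot: [0.002, 0.707, 0.707, 0.001]
ft_force: [-2.2, -0.1, 7.1]
opening: 0.056
```

apply_moves:
  steps:
    - {"translation": [0, 0, -0.02], "delta_rot": [0, 0, 0]}
    - {"translation": [0, 0, -0.02], "delta_rot": [0, 0, 0]}
    - {"translation": [0, 0, -0.02], "delta_rot": [0, 0, 0]}
    - {"translation": [-0.015, 0, 0], "delta_rot": [0, 0, 0]}
    - {"translation": [-0.03, 0, 0], "delta_rot": [0, 0, 0]}
    - {"translation": [-0.03, 0, 0], "delta_rot": [0, 0, 0]}
    - {"translation": [-0.03, 0, 0], "delta_rot": [0, 0, 0]}
    - {"translation": [-0.03, -0.0041, 0], "delta_rot": [0, 0, 0]}
    - {"translation": [-0.03, -0.0041, 0], "delta_rot": [0, 0, 0]}
    - {"translation": [-0.03, 0, 0], "delta_rot": [0, 0, 0]}
    - {"translation": [-0.02, 0, 0], "delta_rot": [0, 0, 0]}
    - {"translation": [-0.01, 0, 0], "delta_rot": [0, 0, 0]}
    - {"translation": [0, 0, 0], "delta_rot": [0, 0, 0]}
    - {"translation": [0, 0, 0], "delta_rot": [0, 0, 0]}

```text
time_s: 6.85
tcp_pos: [0.5575, -0.2033, 0.1116]
tcp_rot: [-0.001, 0.707, 0.707, 0.0]
ft_force: [0.4, 0.5, -3.0]
opening: 0.0559
```

```bash
python3 - <<'E'
from h import *
s=snap('scene','s2.png')
to([.5596,-.2044,.060],frame([0,0,-1],[1,0,0]))
E
```

```text
t 6.9 tcp [ 0.5576 -0.2029  0.1116] d_tool [-0.0016  0.002   0.0516] len 0.0517 w_tool [-0.0007 -0.0008  0.0007] f [-0.3  0.  -2.5] open 0.0558 q [-0.55  0.32  1.65  0.    1.17 -0.55]
```

View pics/s2.png

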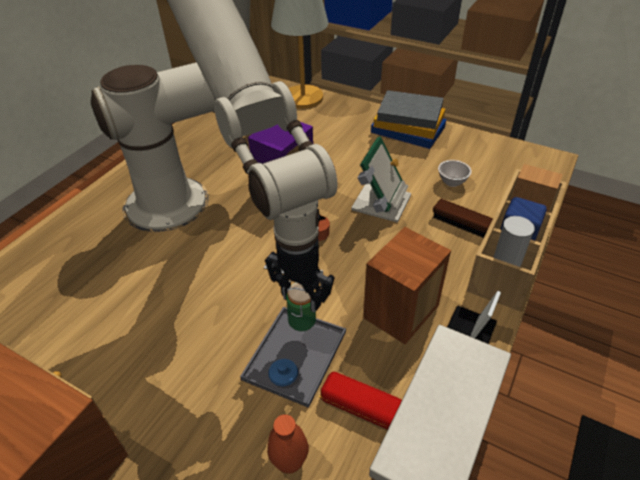

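apply_moves:
  steps:
    - {"translation": [-0.0015, 0.002, 0.012], "delta_rot": [0, 0, 0]}
    - {"translation": [0, 0, 0.015], "delta_rot": [0, 0, 0]}
    - {"translation": [0, 0, 0.012], "delta_rot": [0, 0, 0]}
    - {"translation": [0, 0, 0.007], "delta_rot": [0, 0, 0]}
    - {"translation": [0, 0, 0.003], "delta_rot": [0, 0, 0]}
    - {"translation": [0, 0, 0.001], "delta_rot": [0, 0, 0]}
    - {"translation": [0, 0, 0], "delta_rot": [0, 0, 0]}
    - {"translation": [0, 0, 0], "delta_rot": [0, 0, 0]}

```text
time_s: 7.7
tcp_pos: [0.5603, -0.2058, 0.0627]
tcp_rot: [0.001, 0.707, 0.707, 0.0]
ft_force: [-0.2, -0.9, -2.5]
opening: 0.056
```

apply_moves:
  steps:
    - {"translation": [0, 0, 0.0015], "delta_rot": [0, 0, 0]}
    - {"translation": [0, 0, 0.0015], "delta_rot": [0, 0, 0]}
    - {"translation": [0, 0, 0], "delta_rot": [0, 0, 0]}
    - {"translation": [0, 0, 0], "delta_rot": [0, 0, 0]}

```text
time_s: 8.1
tcp_pos: [0.5602, -0.2058, 0.06]
tcp_rot: [0.001, 0.707, 0.707, 0.0]
ft_force: [-2.9, -0.2, 4.8]
opening: 0.0558
```

apply_moves:
  steps:
    - {"translation": [0, 0, 0], "delta_rot": [0, 0, 0]}
    - {"translation": [0, 0, 0], "delta_rot": [0, 0, 0]}
    - {"translation": [0, 0, 0], "delta_rot": [0, 0, 0]}
    - {"translation": [0, 0, 0], "delta_rot": [0, 0, 0]}
    - {"translation": [0, 0, 0], "delta_rot": [0, 0, 0]}
    - {"translation": [0, 0, -0.02], "delta_rot": [0, 0, 0]}
    - {"translation": [0, 0, -0.04], "delta_rot": [0, 0, 0]}
    - {"translation": [0, 0, -0.04], "delta_rot": [0, 0, 0]}
    - {"translation": [0, 0, -0.04], "delta_rot": [0, 0, 0]}
    - {"translation": [0, 0, -0.04], "delta_rot": [0, 0, 0]}
    - {"translation": [0, 0, -0.04], "delta_rot": [0, 0, 0]}
  fingers: 1.0

```text
time_s: 9.2
tcp_pos: [0.5596, -0.2052, 0.2807]
tcp_rot: [0.0, 0.707, 0.707, 0.0]
ft_force: [0.7, -1.2, 0.8]
opening: 0.0854
```

```bash
python3 - <<'E'
from h import *
s=snap('scene','s3.png'); np.savez('s_scene3.npz',**s)
P=cloud(s);A=P[s['z_map']>0]
p=A[(np.abs(A-[.56,-.205,.1])<[.05,.05,.02]).all(1)&(A[:,2]>.09)];print('lid',len(p),p.mean(0),p[:,2].max(),p[:,2].min())
print(r.observe()['tcp_pos'])
# door plane from first pics
from fit import *
for c in ['top','scene']:
    import glob
    mk=np.load(glob.glob(f'm_{c}_door_mid_{"218" if c=="top" else "380"}.npy')[0])
    s0=D[c]; P0=cloud(s0); f=s0['frame'].astype(int)
    p=P0[mk&(s0['z_map']>0)]
    rng=np.random.default_rng(0); best=None
    for _ in range(500):
        t=p[rng.choice(len(p),3,False)]; n=np.cross(t[1]-t[0],t[2]-t[0]); 
        if np.linalg.norm(n)<1e-7: continue
        n/=np.linalg.norm(n); k=np.abs((p-t[0])@n)<.003
        if best is None or k.sum()>best.sum(): best=k
    q=p[best]; c0=q.mean(0); n=np.linalg.svd(q-c0)[2][2]; n*=np.sign(n[2])
    print(c,len(p),best.sum(),'n',n,'c',c0,'tilt',np.degrees(np.arcsin(n[2])),'yaw',np.degrees(np.arctan2(n[1],n[0])))
    np.save(f'door_{c}.npy',q)
    # in-plane rect
    e1=np.cross([0,0,1],n); e1/=np.linalg.norm(e1); e2=np.cross(n,e1)
    uv=np.stack([(q-c0)@e1,(q-c0)@e2],1)*1000
    print(cv2.minAreaRect(uv.astype(np.float32)),np.percentile(uv,[1,99],axis=0))
E
```

```text
lid 462 [ 0.5608763  -0.20956861  0.10132812] 0.10970494992005053 0.09000601479301351
[ 0.56242559 -0.20692492  0.28920983]
top 1527 1070 n [0.85653005 0.08624614 0.50883973] c [0.51848233 0.26590778 0.11215186] tilt 30.58657593603799 yaw 5.749873894172734
((-6.20001220703125, -10.3912353515625), (155.1595001220703, 155.58709716796875), 89.7308349609375) [[-79.90929215 -83.12928592]
 [ 69.41998494  63.78871123]]
scene 1805 1309 n [0.85699937 0.08144666 0.50884036] c [0.52263222 0.26246947 0.10979143] tilt 30.586617645759702 yaw 5.428913928361221
((-4.015800476074219, -5.394134521484375), (157.34420776367188, 148.37030029296875), 0.23864547908306122) [[-79.90400252 -71.30311412]
 [ 69.18423986  66.97125262]]
```

View pics/s3.png

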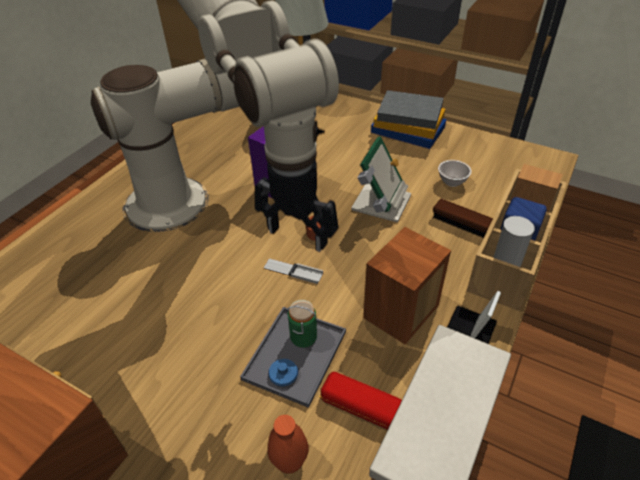

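apply_moves:
  steps:
    - {"translation": [0.036, -0.003, 0], "delta_rot": [0, 0, 0]}
    - {"translation": [0.036, -0.003, 0], "delta_rot": [0, 0, 0]}
    - {"translation": [0.036, -0.003, 0], "delta_rot": [0, 0, 0]}
    - {"translation": [0.036, -0.003, 0], "delta_rot": [0, 0, 0]}
    - {"translation": [0.036, -0.003, 0], "delta_rot": [0, 0, 0]}
    - {"translation": [0.036, -0.003, 0], "delta_rot": [0, 0, 0]}
    - {"translation": [0.036, -0.003, 0], "delta_rot": [0, 0, 0]}
    - {"translation": [0.036, -0.003, 0], "delta_rot": [0, 0, 0]}
    - {"translation": [0.036, -0.003, 0], "delta_rot": [0, 0, 0]}
    - {"translation": [0.036, -0.003, 0], "delta_rot": [0, 0, 0]}
    - {"translation": [0.036, -0.003, 0], "delta_rot": [0, 0, 0]}
    - {"translation": [0.029, -0.007, 0], "delta_rot": [0, 0, 0]}
    - {"translation": [0, 0, 0], "delta_rot": [0, 0, 0]}
    - {"translation": [0, 0, 0], "delta_rot": [0, 0, 0]}

```text
time_s: 10.65
tcp_pos: [0.5196, 0.2198, 0.2788]
tcp_rot: [0.0, 0.707, 0.708, -0.0]
ft_force: [0.3, -0.7, -0.1]
opening: 0.0853
```

```bash
python3 - <<'E'
from h import *
s=snap('wrist','w3.png'); np.savez('s_wrist3.npz',**s)
mm=[m for m in r.masks_of('wrist','door_mid') if m['score']>.3]
print([(m['score'],m['xy']) for m in mm])
np.save('mk3.npy',mm[0]['pixels'])
P=cloud(s); p=P[mm[0]['pixels']&(s['z_map']>0)]
rng=np.random.default_rng(0); best=None
for _ in range(500):
    t=p[rng.choice(len(p),3,False)]; n=np.cross(t[1]-t[0],t[2]-t[0]); 
    if np.linalg.norm(n)<1e-7: continue
    n/=np.linalg.norm(n); k=np.abs((p-t[0])@n)<.002
    if best is None or k.sum()>best.sum(): best=k
q=p[best]; c0=q.mean(0); n=np.linalg.svd(q-c0,full_matrices=False)[2][2]; n*=np.sign(n[2])
print(len(p),best.sum(),'n',n,'c',c0,'tilt',np.degrees(np.arcsin(n[2])),'yaw',np.degrees(np.arctan2(n[1],n[0])))
e1=np.cross([0,0,1],n); e1/=np.linalg.norm(e1); e2=np.cross(n,e1)
uv=np.stack([(q-c0)@e1,(q-c0)@e2],1)*1000
print(cv2.minAreaRect(uv.astype(np.float32)),np.percentile(uv,[0.3,99.7],axis=0))
# dump rectified height image
A=P[(s['z_map']>0)]; F=s['frame'][s['z_map']>0]; L=(A-c0)@np.stack([e1,e2,n],1)*1000
k=(np.abs(L[:,:2])<110).all(1)&(np.abs(L[:,2])<28)
img=np.zeros((440,440,3),np.uint8)
img[(220-L[k,1]*2).astype(int),(220+L[k,0]*2).astype(int)]=F[k]
cv2.imwrite('pics/rect3.png',img)
np.savez('door3.npz',c0=c0,e1=e1,e2=e2,n=n)
E
```

```text
[(0.89, [311.9, 165.8])]
15220 11468 n [0.85610935 0.08574555 0.50963171] c [0.51605188 0.27344717 0.12086509] tilt 30.639301144808236 yaw 5.719513296592771
((-14.294281005859375, -19.764328002929688), (155.1241455078125, 147.7012176513672), 0.16370980441570282) [[-86.37626876 -90.33321895]
 [ 62.47023392  53.23554395]]
```

View pics/w3.png

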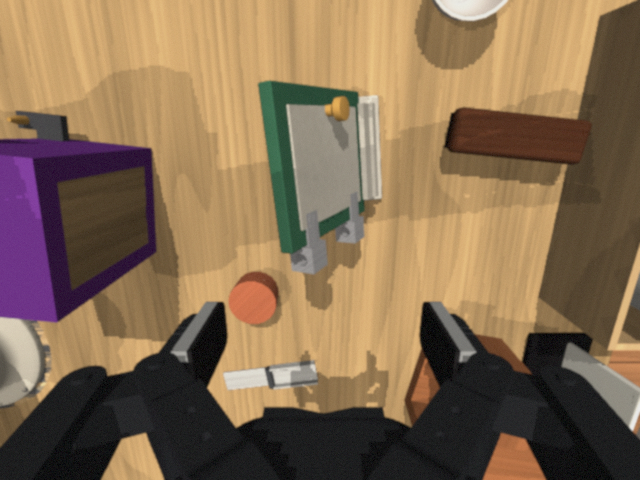

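View pics/rect3.png

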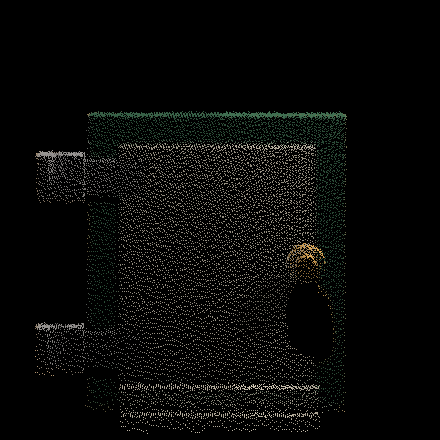

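```bash
cat >> h.py <<'E'
def door():
    d=np.load('door3.npz'); c=d['c0']+d['e1']*(-.0017)+d['e2']*(-.022)+d['n']*(-.006); return c,d['e1'],d['e2'],d['n']
E
python3 - <<'E'
from h import *
c,e1,e2,n=door(); Rg=frame(-e2,n); print(c,e1,e2)
d,w=to(c+e2*.133,Rg); print(Rg.as_quat())
# sequence: rotate first then residual in new tool frame
print('after-rot d', Rg.inv().apply(c+e2*.133-r.observe()['tcp_pos']))
E
```

```text
[0.52224072 0.27235852 0.09887866] [-0.09965863  0.99502169  0.        ] [-0.5070946  -0.0507892   0.86039266]
t 10.75 tcp [0.5201 0.2187 0.2789] d_tool [ 0.0469 -0.0653  0.0655] len 0.1037 w_tool [-0.5343  0.0274 -0.0982] f [-0.5  0.1  0.7] open 0.0854 q [ 0.18  0.1   1.57 -0.    1.47  0.19]
[0.64710673 0.71515677 0.19590841 0.17726694]
after-rot d [ 0.05318924 -0.08524692  0.02568417]
```

apply_moves:
  steps:
    - {"translation": [0, 0, 0], "delta_rot": [-0.1069, 0.0055, -0.0196]}
    - {"translation": [0, 0, 0], "delta_rot": [-0.1069, 0.0055, -0.0196]}
    - {"translation": [0, 0, 0], "delta_rot": [-0.1069, 0.0055, -0.0196]}
    - {"translation": [0, 0, 0], "delta_rot": [-0.1069, 0.0055, -0.0196]}
    - {"translation": [0, 0, 0], "delta_rot": [-0.1069, 0.0055, -0.0196]}
    - {"translation": [0.0133, -0.0213, 0.0064], "delta_rot": [0, 0, 0]}
    - {"translation": [0.0133, -0.0213, 0.0064], "delta_rot": [0, 0, 0]}
    - {"translation": [0.0133, -0.0213, 0.0064], "delta_rot": [0, 0, 0]}
    - {"translation": [0.0133, -0.0213, 0.0064], "delta_rot": [0, 0, 0]}
    - {"translation": [0, 0, 0], "delta_rot": [0, 0, 0]}
    - {"translation": [0, 0, 0], "delta_rot": [0, 0, 0]}

```text
time_s: 11.85
tcp_pos: [0.455, 0.2658, 0.2139]
tcp_rot: [0.177, 0.647, 0.715, 0.196]
ft_force: [0.2, 0.2, 0.3]
opening: 0.085
```

```bash
python3 - <<'E'
from h import *
c,e1,e2,n=door(); Rg=frame(-e2,n)
d,w=to(c+e2*.023,Rg); snap('wrist','w4.png')
E
```

```text
t 11.85 tcp [0.455  0.2658 0.2139] d_tool [-0.0003 -0.0006  0.1103] len 0.1103 w_tool [ 0.0007 -0.0003  0.0002] f [0.2 0.2 0.3] open 0.085 q [ 0.38 -0.3   2.15 -0.2   0.78  0.39]
```

View pics/w4.png

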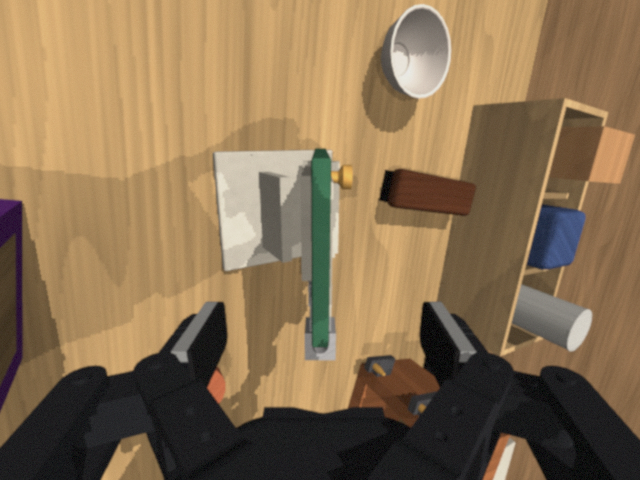

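apply_moves:
  steps:
    - {"translation": [0, -0.0005, 0.02], "delta_rot": [0, 0, 0]}
    - {"translation": [0, 0, 0.025], "delta_rot": [0, 0, 0]}
    - {"translation": [0, 0, 0.025], "delta_rot": [0, 0, 0]}
    - {"translation": [0, 0, 0.025], "delta_rot": [0, 0, 0]}
    - {"translation": [0, 0, 0.01], "delta_rot": [0, 0, 0]}
    - {"translation": [0, 0, 0.005], "delta_rot": [0, 0, 0]}
    - {"translation": [0, 0, 0], "delta_rot": [0, 0, 0]}
    - {"translation": [0, 0, 0], "delta_rot": [0, 0, 0]}

```text
time_s: 12.7
tcp_pos: [0.5105, 0.2723, 0.12]
tcp_rot: [0.178, 0.647, 0.715, 0.197]
ft_force: [0.3, -0.6, 0.5]
opening: 0.0854
```

apply_moves:
  steps:
    - {"translation": [0, 0, 0], "delta_rot": [0, 0, 0]}
    - {"translation": [0, 0, 0], "delta_rot": [0, 0, 0]}
    - {"translation": [0, 0, 0], "delta_rot": [0, 0, 0]}
    - {"translation": [0, 0, 0], "delta_rot": [0, 0, 0]}
    - {"translation": [0, 0, 0], "delta_rot": [0, 0, 0]}
    - {"translation": [0, 0, 0], "delta_rot": [0, 0, 0]}
    - {"translation": [0, 0, 0], "delta_rot": [0, 0, 0]}
    - {"translation": [0, 0, 0], "delta_rot": [0, 0, 0]}
  fingers: 0.0

```text
time_s: 13.5
tcp_pos: [0.509, 0.2721, 0.1184]
tcp_rot: [0.176, 0.647, 0.715, 0.195]
ft_force: [-6.5, -0.2, 4.7]
opening: 0.0112
```

```bash
python3 - <<'E'
from h import *
c,e1,e2,n=door(); Rg=frame(-e2,n)
d,w=to(c+e2*.023,Rg); snap('wrist','w5.png'); snap('scene','s5.png')
E
```

```text
t 13.5 tcp [0.509  0.2721 0.1184] d_tool [-0.0011  0.0015  0.0005] len 0.0019 w_tool [-0.002  -0.0006 -0.0004] f [-6.5 -0.2  4.7] open 0.0112 q [ 0.35 -0.01  2.11 -0.25  0.54  0.43]
```

View pics/w5.png

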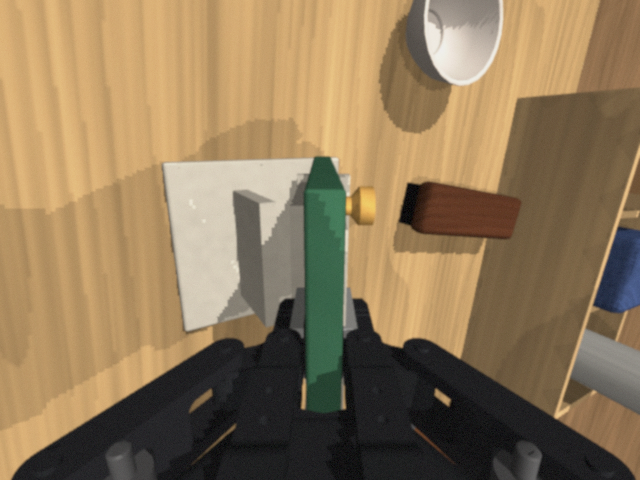

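apply_moves:
  steps:
    - {"translation": [0, 0, -0.005], "delta_rot": [0, 0, 0]}
    - {"translation": [0, 0, -0.01], "delta_rot": [0, 0, 0]}
    - {"translation": [0, 0, -0.015], "delta_rot": [0, 0, 0]}
    - {"translation": [0, 0, -0.02], "delta_rot": [0, 0, 0]}
    - {"translation": [0, 0, -0.02], "delta_rot": [0, 0, 0]}
    - {"translation": [0, 0, -0.02], "delta_rot": [0, 0, 0]}
    - {"translation": [0, 0, -0.02], "delta_rot": [0, 0, 0]}
    - {"translation": [0, 0, -0.02], "delta_rot": [0, 0, 0]}
    - {"translation": [0, 0, -0.01], "delta_rot": [0, 0, 0]}
    - {"translation": [0, 0, 0], "delta_rot": [0, 0, 0]}

```text
time_s: 14.6
tcp_pos: [0.4389, 0.2652, 0.2407]
tcp_rot: [0.178, 0.647, 0.715, 0.198]
ft_force: [0.6, 0.8, -2.5]
opening: 0.0111
```

```bash
python3 - <<'E'
from h import *
s=snap('scene','s6.png')
c,e1,e2,n=door(); Rc,o=cab()
Rv=frame([0,0,-1],n); Rh=frame([0,0,-1],Rc[:,1])
T=r.observe()['tcp_pos']
d,w=to([.532,.12,.25],Rv)
print('hang rot from vertical',(Rv.inv()*Rh).as_rotvec(), 'trans in Rv',Rv.inv().apply(np.array([.532,.12,.25])-T))
E
```

```text
t 14.65 tcp [0.4388 0.265  0.2394] d_tool [-0.1536  0.0727  0.0307] len 0.1727 w_tool [ 0.5357 -0.0011  0.0007] f [-0.3 -0.3 -3.2] open 0.011 q [ 0.4  -0.37  2.15 -0.2   0.85  0.39]
hang rot from vertical [ 0.          0.         -1.27724044] trans in Rv [-0.15352886  0.07831635 -0.01058067]
```

View pics/s6.png

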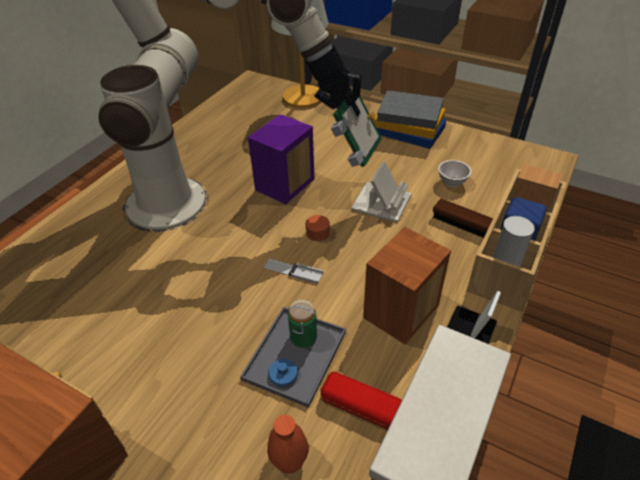

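apply_moves:
  steps:
    - {"translation": [0, 0, 0], "delta_rot": [0.1071, 0, 0]}
    - {"translation": [0, 0, 0], "delta_rot": [0.1071, 0, 0]}
    - {"translation": [0, 0, 0], "delta_rot": [0.1071, 0, 0]}
    - {"translation": [0, 0, 0], "delta_rot": [0.1071, 0, 0]}
    - {"translation": [0, 0, 0], "delta_rot": [0.1071, 0, 0]}
    - {"translation": [-0.0256, 0.0131, -0.0018], "delta_rot": [0, 0, 0]}
    - {"translation": [-0.0256, 0.0131, -0.0018], "delta_rot": [0, 0, 0]}
    - {"translation": [-0.0256, 0.0131, -0.0018], "delta_rot": [0, 0, 0]}
    - {"translation": [-0.0256, 0.0131, -0.0018], "delta_rot": [0, 0, 0]}
    - {"translation": [-0.0256, 0.0131, -0.0018], "delta_rot": [0, 0, 0]}
    - {"translation": [-0.0256, 0.0131, -0.0018], "delta_rot": [0, 0, 0]}

```text
time_s: 15.75
tcp_pos: [0.533, 0.1186, 0.2481]
tcp_rot: [-0.001, 0.671, 0.742, -0.001]
ft_force: [1.1, 0.2, -3.1]
opening: 0.011
```

apply_moves:
  steps:
    - {"translation": [0, 0, 0], "delta_rot": [0, 0, -0.1277]}
    - {"translation": [0, 0, 0], "delta_rot": [0, 0, -0.1277]}
    - {"translation": [0, 0, 0], "delta_rot": [0, 0, -0.1277]}
    - {"translation": [0, 0, 0], "delta_rot": [0, 0, -0.1277]}
    - {"translation": [0, 0, 0], "delta_rot": [0, 0, -0.1277]}
    - {"translation": [0, 0, 0], "delta_rot": [0, 0, -0.1277]}
    - {"translation": [0, 0, 0], "delta_rot": [0, 0, -0.1277]}
    - {"translation": [0, 0, 0], "delta_rot": [0, 0, -0.1277]}
    - {"translation": [0, 0, 0], "delta_rot": [0, 0, -0.1277]}
    - {"translation": [0, 0, 0], "delta_rot": [0, 0, -0.1277]}
    - {"translation": [0, 0, 0], "delta_rot": [0, 0, 0]}
    - {"translation": [0, 0, 0], "delta_rot": [0, 0, 0]}

```text
time_s: 16.95
tcp_pos: [0.5324, 0.1198, 0.2487]
tcp_rot: [-0.001, 0.098, 0.995, 0.0]
ft_force: [0.8, -0.4, -2.2]
opening: 0.0114
```

```bash
cat >> h.py <<'E'
PX=np.array([.667,.055])
def hang(back,up,tool=(-.0011,0,.0235)):
    Rc,o=cab(); Rh=frame([0,0,-1],Rc[:,1])
    c=np.array([PX[0],PX[1],.09+up])-Rc[:,0]*(.078+back)
    return c-Rh.apply(tool),Rh
E
python3 - <<'E'
from h import *
for n in ['scene','top','wrist']: s=snap(n,n+'7.png'); np.savez(f's_{n}7.npz',**s)
p,Rh=hang(.06,.035); to(p,Rh)
E
```

```text
t 17.1 tcp [0.5325 0.1199 0.2494] d_tool [-0.0055 -0.0378  0.1009] len 0.1078 w_tool [ 0.0003 -0.0012 -0.0012] f [ 0.7 -0.6 -3. ] open 0.011 q [-0.    0.07  1.66  0.    1.42 -1.38]
```

View pics/wrist7.png

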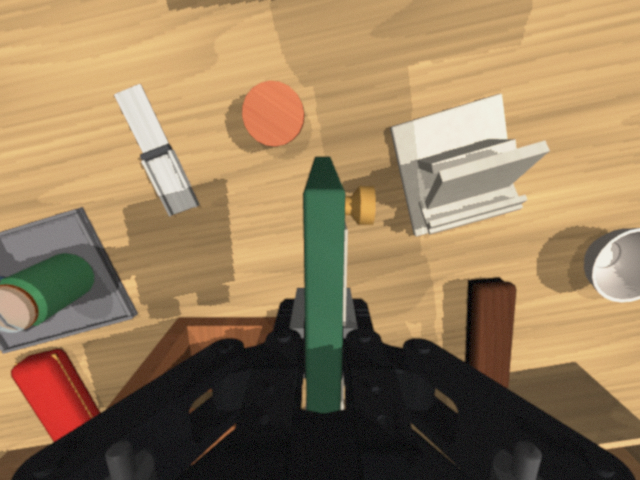

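View pics/scene7.png

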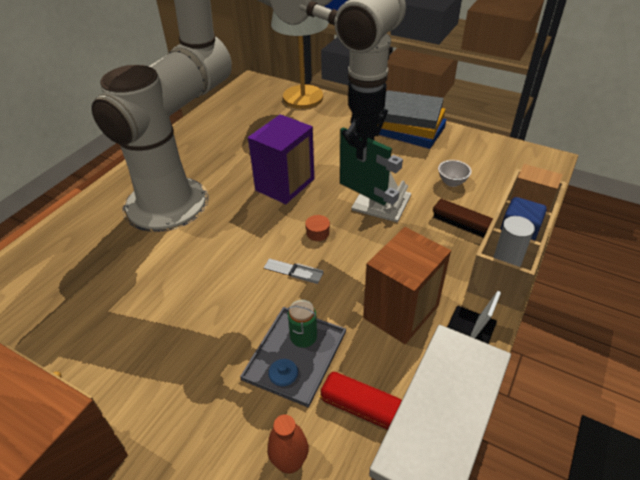

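View pics/top7.png

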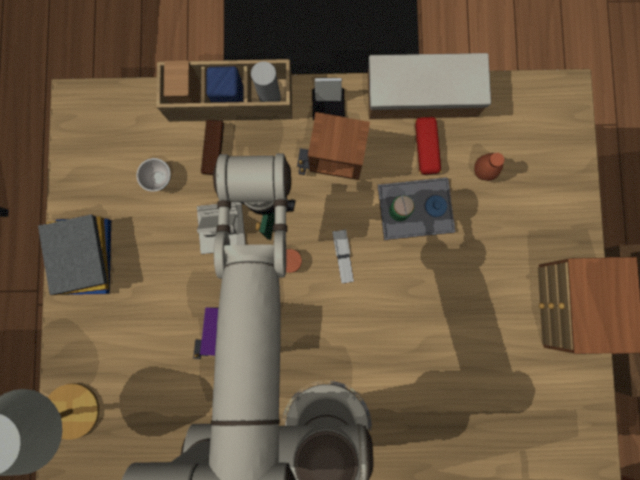

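```bash
python3 - <<'E'
from h import *
s=dict(np.load('s_scene7.npz')); P=cloud(s); o=r.observe(); R0=rot(o)
L=R0.inv().apply((P.reshape(-1,3)-o['tcp_pos'])).reshape(480,640,3)*1000
ok=s['z_map']>0
k=ok&(np.abs(L[...,0])<120)&(np.abs(L[...,1])<40)&(L[...,2]<110)&(L[...,2]>-60)
l=L[k]; F=s['frame'][k]
img=np.zeros((400,520,3),np.uint8)
# x right = -tool x, y down=tool z, scale 2
u=(260-l[:,0]*2).astype(int); v=(140+l[:,2]*2).astype(int)
g=(u>=0)&(u<519)&(v>=0)&(v<399)
for du in (0,1):
    for dv in (0,1): img[v[g]+dv,u[g]+du]=F[g]
cv2.imwrite('pics/dt.png',img)
# back face plane
b=(np.abs(l[:,0])<50)&(l[:,2]>30)&(l[:,2]<90)&(l[:,1]<15)
p=l[b]; A=np.c_[p[:,0],p[:,2],np.ones(len(p))]; co=np.linalg.lstsq(A,p[:,1],rcond=None)[0]; print('back plane y=',co,len(p))
for lo,hi in ((-50,20),(45,90)):
    q=l[(l[:,0]<-68)&(l[:,0]>-110)&(l[:,2]>lo)&(l[:,2]<hi)&(np.abs(l[:,1])<25)]
    print(len(q),np.percentile(q,[2,50,98],axis=0).round(1).tolist())
E
```

```text
back plane y= [ 0.00695264 -0.00701236 -5.5363508 ] 763
220 [[-91.6, -14.0, -34.0], [-82.9, -7.8, -26.4], [-68.3, 12.4, -8.6]]
191 [[-91.8, -14.7, 51.9], [-82.7, -7.1, 59.2], [-68.8, 11.2, 77.2]]
```

View pics/dt.png

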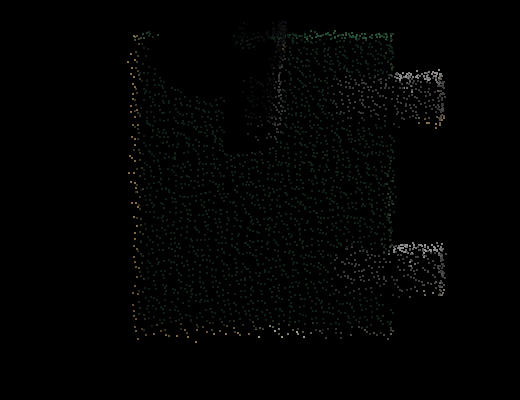

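```bash
sed -i 's/(-.0011,0,.0235)/(-.0013,-.0005,.022)/; s/PX=.*/PX=np.array([.6665,.055])/' h.py
python3 - <<'E'
from h import *
p,Rh=hang(.06,.033); to(p,Rh)
E
```

```text
t 17.1 tcp [0.5325 0.1199 0.2494] d_tool [-0.0048 -0.0374  0.1044] len 0.111 w_tool [ 0.0003 -0.0012 -0.0012] f [ 0.7 -0.6 -3. ] open 0.011 q [-0.    0.07  1.66  0.    1.42 -1.38]
```

apply_moves:
  steps:
    - {"translation": [-0.0024, -0.0187, 0], "delta_rot": [0, 0, 0]}
    - {"translation": [-0.0024, -0.0187, 0], "delta_rot": [0, 0, 0]}
    - {"translation": [0, 0, 0.015], "delta_rot": [0, 0, 0]}
    - {"translation": [0, 0, 0.025], "delta_rot": [0, 0, 0]}
    - {"translation": [0, 0, 0.025], "delta_rot": [0, 0, 0]}
    - {"translation": [0, 0, 0.025], "delta_rot": [0, 0, 0]}
    - {"translation": [0, 0, 0.014], "delta_rot": [0, 0, 0]}
    - {"translation": [0, 0, 0], "delta_rot": [0, 0, 0]}
    - {"translation": [0, 0, 0], "delta_rot": [0, 0, 0]}
    - {"translation": [0, 0, 0], "delta_rot": [0, 0, 0]}

```text
time_s: 18.1
tcp_pos: [0.5312, 0.0824, 0.1474]
tcp_rot: [0.001, 0.096, 0.995, 0.0]
ft_force: [0.7, -0.3, -2.6]
opening: 0.0115
```

```bash
python3 - <<'E'
from h import *
p,Rh=hang(.0,.033); 
for i in range(3): to(p,Rh)
s=snap('top','t8.png'); cv2.imwrite('pics/t8z.png',cv2.resize(s['frame'][110:260,230:390],None,fx=4,fy=4,interpolation=cv2.INTER_CUBIC))
s=snap('scene','s8.png');cv2.imwrite('pics/s8z.png',cv2.resize(s['frame'][120:340,300:480],None,fx=2.7,fy=2.7,interpolation=cv2.INTER_CUBIC))
E
```

```text
t 18.1 tcp [0.5312 0.0824 0.1474] d_tool [-0.0588 -0.0004  0.0025] len 0.0588 w_tool [0.0009 0.0023 0.0005] f [ 0.7 -0.3 -2.6] open 0.0115 q [-0.07  0.14  1.79  0.    1.21 -1.45]
t 18.1 tcp [0.5312 0.0824 0.1474] d_tool [-0.0588 -0.0004  0.0025] len 0.0588 w_tool [0.0009 0.0023 0.0005] f [ 0.7 -0.3 -2.6] open 0.0115 q [-0.07  0.14  1.79  0.    1.21 -1.45]
t 18.1 tcp [0.5312 0.0824 0.1474] d_tool [-0.0588 -0.0004  0.0025] len 0.0588 w_tool [0.0009 0.0023 0.0005] f [ 0.7 -0.3 -2.6] open 0.0115 q [-0.07  0.14  1.79  0.    1.21 -1.45]
```

View pics/t8z.png

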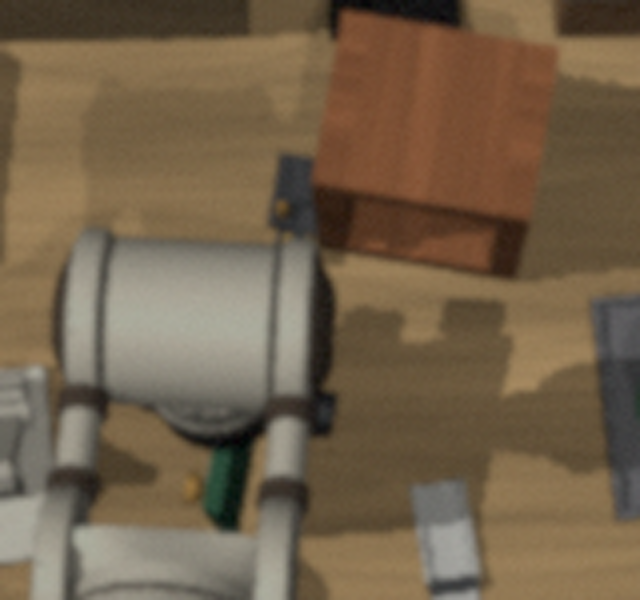

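View pics/s8z.png

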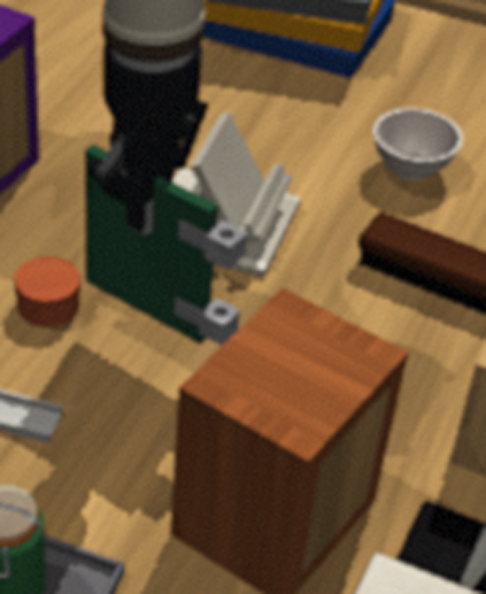

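apply_moves:
  steps:
    - {"translation": [-0.012, 0, 0], "delta_rot": [0, 0, 0]}
    - {"translation": [-0.015, 0, 0], "delta_rot": [0, 0, 0]}
    - {"translation": [-0.015, 0, 0], "delta_rot": [0, 0, 0]}
    - {"translation": [-0.011, 0, 0], "delta_rot": [0, 0, 0]}
    - {"translation": [-0.005, 0, 0], "delta_rot": [0, 0, 0]}
    - {"translation": [0, 0, 0], "delta_rot": [0, 0, 0]}
    - {"translation": [0, 0, 0], "delta_rot": [0, 0, 0]}
    - {"translation": [0, 0, 0], "delta_rot": [0, 0, 0]}

```text
time_s: 19.0
tcp_pos: [0.5864, 0.0714, 0.1458]
tcp_rot: [-0.0, 0.096, 0.995, 0.0]
ft_force: [1.0, -0.4, -3.1]
opening: 0.0112
```

```bash
python3 - <<'E'
from h import *
p,Rh=hang(.0,.0); 
to(p,Rh)
s=snap('scene','s9.png');np.savez('s_scene9.npz',**s);cv2.imwrite('pics/s9z.png',cv2.resize(s['frame'][140:340,330:480],None,fx=3,fy=3,interpolation=cv2.INTER_CUBIC))
P=cloud(s);o=r.observe();R0=rot(o)
L=R0.inv().apply((P.reshape(-1,3)-o['tcp_pos']))*1000
for lo,hi in ((-50,-28),(45,58)):
    q=L[(L[:,0]<-66)&(L[:,0]>-100)&(L[:,2]>lo)&(L[:,2]<hi)&(np.abs(L[:,1])<20)]
    q=q[q[:,2]<np.percentile(q[:,2],60)]
    print(len(q),np.percentile(q,[2,50,98],axis=0).round(1).tolist(),q.mean(0))
E
```

```text
t 19.0 tcp [0.5864 0.0714 0.1458] d_tool [-0.0025 -0.0002  0.0338] len 0.0339 w_tool [ 0.0004 -0.001   0.0007] f [ 1.  -0.4 -3.1] open 0.0112 q [-0.08  0.28  1.63  0.    1.23 -1.46]
64 [[-91.0, -13.4, -40.7], [-80.1, -3.8, -33.5], [-66.4, 10.6, -32.1]] [-79.27872411  -2.21584518 -33.93924955]Traceback (most recent call last):
  File "<stdin>", line 9, in <module>
    return _quantile_unchecked(
        a, q, axis, out, overwrite_input, method, keepdims, weights)
    return _ureduce(a,
                    func=_quantile_ureduce_func,
    ...<5 lines>...
                    overwrite_input=overwrite_input,
                    method=method)
    r = func(a, **kwargs)
    result = _quantile(arr,
                       quantiles=q,
    ...<2 lines>...
                       out=out,
                       weights=wgt)
    slices_having_nans = np.isnan(arr[-1, ...])
                                  ~~~^^^^^^^^^
IndexError: index -1 is out of bounds for axis 0 with size 0
```

View pics/s9z.png

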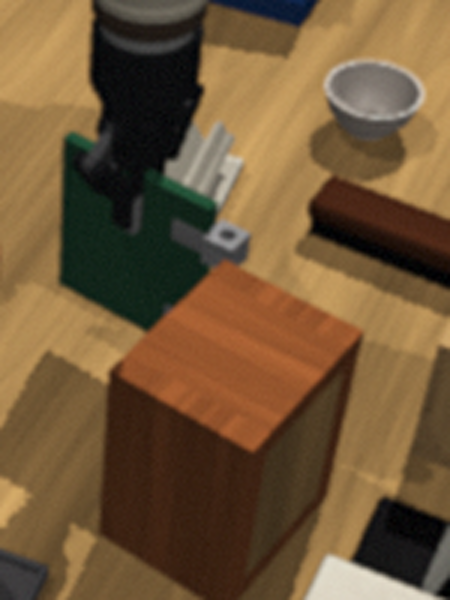

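apply_moves:
  steps:
    - {"translation": [-0.002, 0.0005, 0], "delta_rot": [0, 0, 0]}
    - {"translation": [0, 0, 0.005], "delta_rot": [0, 0, 0]}
    - {"translation": [0, 0, 0.005], "delta_rot": [0, 0, 0]}
    - {"translation": [0, 0, 0.003], "delta_rot": [0, 0, 0]}
    - {"translation": [0, 0, 0], "delta_rot": [0, 0, 0]}
    - {"translation": [0, 0, 0], "delta_rot": [0, 0, 0]}

```text
time_s: 19.65
tcp_pos: [0.5889, 0.0714, 0.1326]
tcp_rot: [-0.0, 0.096, 0.995, 0.0]
ft_force: [-1.0, -0.2, -2.2]
opening: 0.0118
```

apply_moves:
  steps:
    - {"translation": [0, 0, 0.002], "delta_rot": [0, 0, 0]}
    - {"translation": [0, 0, 0.002], "delta_rot": [0, 0, 0]}
    - {"translation": [0, 0, 0.001], "delta_rot": [0, 0, 0]}
    - {"translation": [0, 0, 0], "delta_rot": [0, 0, 0]}
    - {"translation": [0, 0, 0], "delta_rot": [0, 0, 0]}

```text
time_s: 20.15
tcp_pos: [0.589, 0.0714, 0.1277]
tcp_rot: [-0.0, 0.096, 0.995, 0.0]
ft_force: [-0.5, 0.2, -1.9]
opening: 0.0116
```

```bash
python3 - <<'E'
from h import *
p,Rh=hang(.0,.0); to(p,Rh)
E
```

```text
t 20.15 tcp [0.589  0.0714 0.1277] d_tool [ 0.     -0.0006  0.0157] len 0.0158 w_tool [ 0.0004 -0.0007  0.0005] f [-0.5  0.2 -1.9] open 0.0116 q [-0.08  0.3   1.64  0.    1.2  -1.46]
```

apply_moves:
  steps:
    - {"translation": [0, 0, 0.002], "delta_rot": [0, 0, 0]}
    - {"translation": [0, 0, 0.002], "delta_rot": [0, 0, 0]}
    - {"translation": [0, 0, 0.002], "delta_rot": [0, 0, 0]}
    - {"translation": [0, 0, 0], "delta_rot": [0, 0, 0]}
    - {"translation": [0, 0, 0], "delta_rot": [0, 0, 0]}

```text
time_s: 20.65
tcp_pos: [0.5892, 0.0709, 0.1217]
tcp_rot: [-0.0, 0.097, 0.995, -0.0]
ft_force: [1.6, -3.3, -3.3]
opening: 0.0114
```

apply_moves:
  steps:
    - {"translation": [0, 0, 0.002], "delta_rot": [0, 0, 0]}
    - {"translation": [0, 0, 0.002], "delta_rot": [0, 0, 0]}
    - {"translation": [0, 0, 0], "delta_rot": [0, 0, 0]}
    - {"translation": [0, 0, 0], "delta_rot": [0, 0, 0]}

```text
time_s: 21.05
tcp_pos: [0.5893, 0.071, 0.1178]
tcp_rot: [0.0, 0.097, 0.995, -0.0]
ft_force: [0.8, -4.9, -1.2]
opening: 0.0116
```

apply_moves:
  steps:
    - {"translation": [0, -0.001, 0], "delta_rot": [0, 0, 0]}
    - {"translation": [0, 0, 0.002], "delta_rot": [0, 0, 0]}
    - {"translation": [0, 0, 0.002], "delta_rot": [0, 0, 0]}
    - {"translation": [0, 0, 0], "delta_rot": [0, 0, 0]}
    - {"translation": [0, 0, 0], "delta_rot": [0, 0, 0]}

```text
time_s: 21.55
tcp_pos: [0.5887, 0.0705, 0.1135]
tcp_rot: [-0.0, 0.096, 0.995, 0.0]
ft_force: [2.4, -2.8, -2.3]
opening: 0.0114
```

apply_moves:
  steps:
    - {"translation": [0, 0, 0.0015], "delta_rot": [0, 0, 0]}
    - {"translation": [0, 0, 0], "delta_rot": [0, 0, 0]}
    - {"translation": [0, 0, 0], "delta_rot": [0, 0, 0]}

```text
time_s: 21.85
tcp_pos: [0.5888, 0.0706, 0.1128]
tcp_rot: [-0.0, 0.096, 0.995, 0.0]
ft_force: [-1.7, -1.7, 4.2]
opening: 0.0113
```

apply_moves:
  steps:
    - {"translation": [0, 0, 0.001], "delta_rot": [0, 0, 0]}
    - {"translation": [0, 0, 0], "delta_rot": [0, 0, 0]}
    - {"translation": [0, 0, 0], "delta_rot": [0, 0, 0]}

```text
time_s: 22.15
tcp_pos: [0.5888, 0.0706, 0.1126]
tcp_rot: [-0.0, 0.096, 0.995, 0.0]
ft_force: [-5.7, -1.4, 9.2]
opening: 0.011
```

```bash
python3 - <<'E'
from h import *
p,Rh=hang(.0,.0); to(p,Rh)
s=snap('scene','s10.png');np.savez('s_scene10.npz',**s);cv2.imwrite('pics/s10z.png',cv2.resize(s['frame'][140:340,330:480],None,fx=3,fy=3,interpolation=cv2.INTER_CUBIC))
P=cloud(s); A=P[s['z_map']>0]
p=A[(np.abs(A-[.6665,.055,.16])<[.015,.015,.03]).all(1)]; print(len(p),np.percentile(p,[2,50,90,98],axis=0).round(4).tolist())
d=PX; Rc,o=cab()
c=np.array([PX[0],PX[1],0])-Rc[:,0]*.025
p=A[(np.abs(A-[c[0],c[1],.165])<[.02,.015,.02]).all(1)]; print(len(p),np.percentile(p[:,2],[50,90,98]))
E
```

```text
t 22.15 tcp [0.5888 0.0706 0.1126] d_tool [0.0001 0.0002 0.0006] len 0.0006 w_tool [ 0.0005 -0.0005  0.0007] f [-5.7 -1.4  9.2] open 0.011 q [-0.08  0.32  1.65  0.    1.17 -1.46]
48 [[0.6519, 0.0443, 0.1417], [0.6545, 0.0591, 0.1465], [0.6658, 0.0665, 0.1623], [0.6752, 0.069, 0.1636]]
169 [0.15843691 0.16619544 0.1671941 ]
```

View pics/s10z.png

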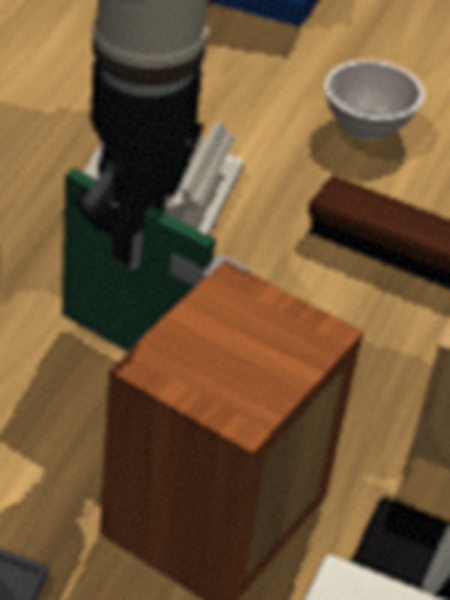

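apply_moves:
  steps:
    - {"translation": [0, 0, -0.001], "delta_rot": [0, 0, 0]}
    - {"translation": [0, 0, 0], "delta_rot": [0, 0, 0]}
    - {"translation": [0, 0, 0], "delta_rot": [0, 0, 0]}
    - {"translation": [0, 0, 0], "delta_rot": [0, 0, 0]}
    - {"translation": [0, 0, 0], "delta_rot": [0, 0, 0]}
    - {"translation": [0, 0, -0.01], "delta_rot": [0, 0, 0]}
    - {"translation": [0, 0, -0.02], "delta_rot": [0, 0, 0]}
    - {"translation": [0, 0, -0.03], "delta_rot": [0, 0, 0]}
    - {"translation": [0, 0, -0.03], "delta_rot": [0, 0, 0]}
    - {"translation": [0, 0, -0.02], "delta_rot": [0, 0, 0]}
    - {"translation": [0, 0, 0], "delta_rot": [0, 0, 0]}
  fingers: 0.5

```text
time_s: 23.3
tcp_pos: [0.5912, 0.0702, 0.2271]
tcp_rot: [0.004, 0.096, 0.995, 0.0]
ft_force: [0.6, 0.5, 0.7]
opening: 0.0426
```

```bash
python3 - <<'E'
from h import *
p,Rh=hang(.0,.1); to(p,Rh)
s=snap('wrist','w11.png'); np.savez('s_wrist11.npz',**s)
P=cloud(s); A=P[s['z_map']>0]; Rc,o=cab()
L=(A-np.array([PX[0],PX[1],0]))@Rc
k=(L[:,0]<-20)&(L[:,0]>-.15)&(np.abs(L[:,1])<.03)
k=(L[:,0]<-.02)&(L[:,0]>-.16)&(np.abs(L[:,1])<.03)&(L[:,2]>.155)&(L[:,2]<.18)
q=L[k]; print('door top',len(q),np.percentile(q,[2,50,98],axis=0).round(4).tolist()); print(np.polyfit(q[:,0],q[:,1],1),np.polyfit(q[:,0],q[:,2],1))
snap('scene','s11.png')
E
```

```text
t 23.3 tcp [0.5912 0.0702 0.2271] d_tool [0.0026 0.0001 0.0151] len 0.0153 w_tool [0.0014 0.0075 0.0006] f [0.6 0.5 0.7] open 0.0426 q [-0.08  0.21  1.55  0.    1.38 -1.46]
door top 3304 [[-0.1417, -0.0033, 0.16], [-0.0896, 0.0029, 0.1624], [-0.0232, 0.0094, 0.1649]]
[-0.02714651  0.00062774] [0.02929445 0.16499473]
```

View pics/w11.png

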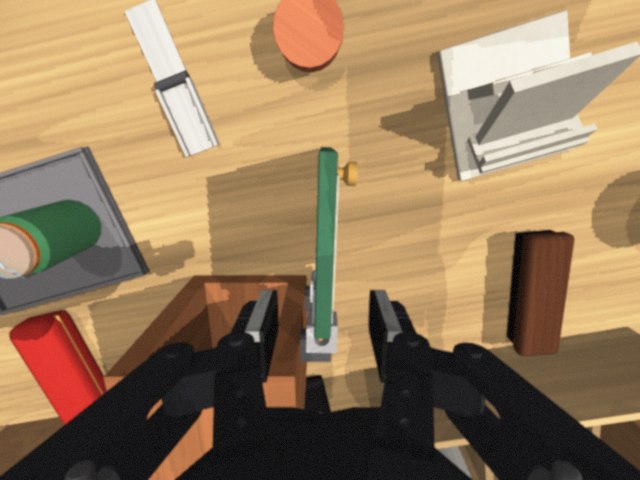

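View pics/s11.png

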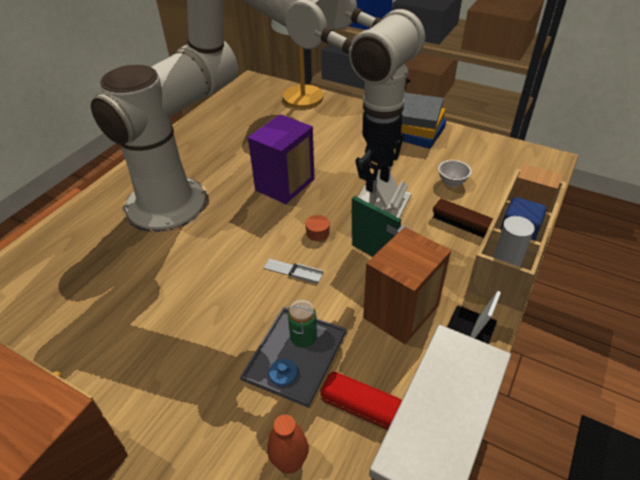

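apply_moves:
  steps:
    - {"translation": [0.012, 0.021, 0], "delta_rot": [0, 0, 0]}
    - {"translation": [0.012, 0.021, 0], "delta_rot": [0, 0, 0]}
    - {"translation": [0, 0, 0], "delta_rot": [0, 0, 0]}
    - {"translation": [0, 0, 0], "delta_rot": [0, 0, 0]}
    - {"translation": [0, 0, 0], "delta_rot": [0, 0, 0]}
    - {"translation": [0, 0, 0], "delta_rot": [0, 0, 0]}
    - {"translation": [0, 0, 0.03], "delta_rot": [0, 0, 0]}
    - {"translation": [0, 0, 0.03], "delta_rot": [0, 0, 0]}
    - {"translation": [0, 0, 0.02], "delta_rot": [0, 0, 0]}
    - {"translation": [0, 0, 0.01], "delta_rot": [0, 0, 0]}
    - {"translation": [0, 0, 0], "delta_rot": [0, 0, 0]}
    - {"translation": [0, 0, 0], "delta_rot": [0, 0, 0]}
  fingers: 0.0

```text
time_s: 24.6
tcp_pos: [0.5741, 0.116, 0.1333]
tcp_rot: [0.0, 0.097, 0.995, 0.0]
ft_force: [0.2, 0.6, 0.7]
opening: 0.0002
```

```bash
python3 - <<'E'
from h import *
o=r.observe(); Rc,c=cab()
L=Rc.T@(o['tcp_pos']-np.array([PX[0],PX[1],0])); print(o['time_s'],'tcp in pintle-cab frame',L.round(4),o['ft_force'],o['opening'])
th=np.radians(np.linspace(0,90,17)); rho=.100
pts=[]
for t in th:
    g=.011*np.sin(t)+.0145*np.cos(t)
    p=rho*np.array([-np.cos(t),-np.sin(t)])+(.006+g)*np.array([-np.sin(t),np.cos(t)]); pts.append(p)
pts=np.array([L[:2]]+pts); d=np.diff(pts,axis=0)
for a,t in zip(d,th): print(round(np.degrees(t)),'tool x,y',(-a[0]).round(4),a[1].round(4))
snap('wrist','w12.png')
E
```

```text
24.6 tcp in pintle-cab frame [-0.1024  0.042   0.1333] [0.21461507 0.63348762 0.72030595] 0.0001618615247818842
0 tool x,y -0.0024 -0.0215
6 tool x,y 0.0016 -0.0089
11 tool x,y 0.0008 -0.0092
17 tool x,y -0.0001 -0.0094
22 tool x,y -0.001 -0.0095
28 tool x,y -0.0019 -0.0095
34 tool x,y -0.0029 -0.0095
39 tool x,y -0.0039 -0.0093
45 tool x,y -0.0049 -0.009
51 tool x,y -0.0059 -0.0085
56 tool x,y -0.0069 -0.008
62 tool x,y -0.0078 -0.0073
68 tool x,y -0.0087 -0.0065
73 tool x,y -0.0095 -0.0056
79 tool x,y -0.0101 -0.0046
84 tool x,y -0.0107 -0.0035
90 tool x,y -0.0111 -0.0023
```

View pics/w12.png

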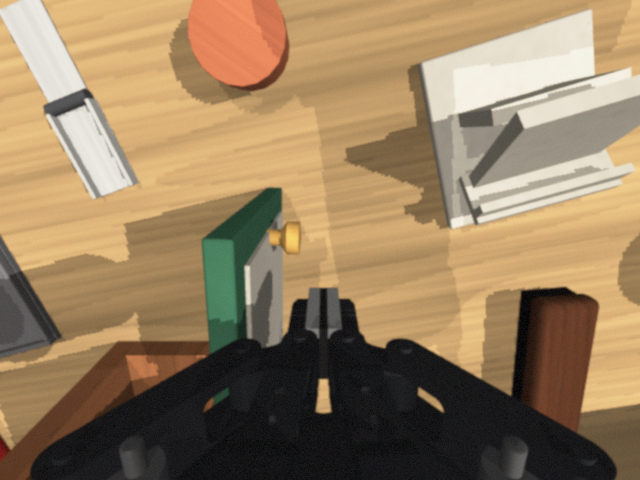

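apply_moves:
  steps:
    - {"translation": [-0.0012, -0.008, -0.002], "delta_rot": [0, 0, 0]}
    - {"translation": [-0.0006, -0.007, -0.002], "delta_rot": [0, 0, 0]}
    - {"translation": [-0.0006, -0.0065, 0], "delta_rot": [0, 0, 0]}
    - {"translation": [0.0016, -0.0089, 0], "delta_rot": [0, 0, 0]}
    - {"translation": [0.0008, -0.0092, 0], "delta_rot": [0, 0, 0]}
    - {"translation": [-0.0001, -0.0094, 0], "delta_rot": [0, 0, 0]}
    - {"translation": [-0.001, -0.0095, 0], "delta_rot": [0, 0, 0]}
    - {"translation": [-0.0019, -0.0095, 0], "delta_rot": [0, 0, 0]}

```text
time_s: 25.45
tcp_pos: [0.563, 0.048, 0.1362]
tcp_rot: [-0.0, 0.097, 0.995, 0.0]
ft_force: [-0.4, -0.0, 0.5]
opening: 0.0002
```

```bash
python3 - <<'E'
from h import *
o=r.observe(); print(o['ft_force'])
snap('wrist','w13.png'); snap('scene','s13.png')
E
```

```text
[-0.40897801 -0.0016327   0.47061797]
```

View pics/w13.png

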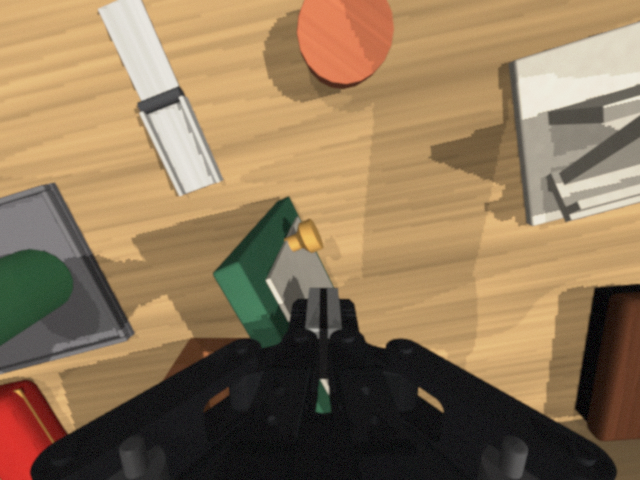

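View pics/s13.png

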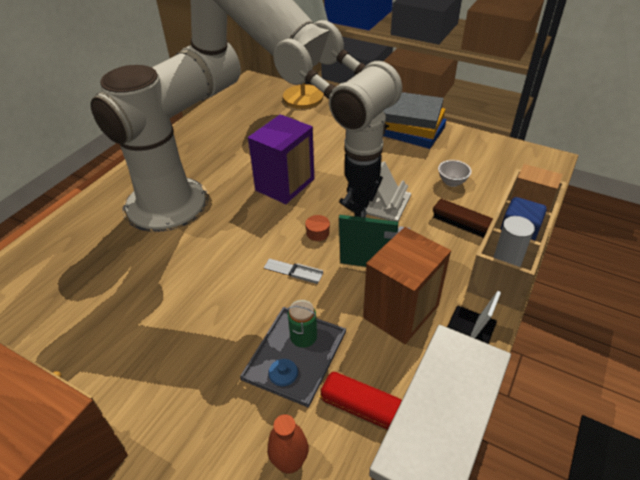

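The door is swinging smoothly with little force, so I'll continue the arc.

apply_moves:
  steps:
    - {"translation": [-0.0029, -0.0095, 0], "delta_rot": [0, 0, 0]}
    - {"translation": [-0.0039, -0.0093, 0], "delta_rot": [0, 0, 0]}
    - {"translation": [-0.0049, -0.009, 0], "delta_rot": [0, 0, 0]}
    - {"translation": [-0.0059, -0.0085, 0], "delta_rot": [0, 0, 0]}
    - {"translation": [-0.0069, -0.008, 0], "delta_rot": [0, 0, 0]}
    - {"translation": [-0.0078, -0.0073, 0], "delta_rot": [0, 0, 0]}
    - {"translation": [-0.0087, -0.0065, 0], "delta_rot": [0, 0, 0]}
    - {"translation": [-0.0095, -0.0056, 0], "delta_rot": [0, 0, 0]}
    - {"translation": [-0.007, -0.0032, 0], "delta_rot": [0, 0, 0]}
    - {"translation": [-0.003, -0.0014, 0], "delta_rot": [0, 0, 0]}
    - {"translation": [0, 0, 0], "delta_rot": [0, 0, 0]}

```text
time_s: 26.65
tcp_pos: [0.6098, -0.0299, 0.1361]
tcp_rot: [-0.0, 0.097, 0.995, 0.0]
ft_force: [-0.5, 0.3, -0.1]
opening: -0.0001
```

```bash
python3 - <<'E'
from h import *
o=r.observe(); Rc,c=cab()
L=Rc.T@(o['tcp_pos']-np.array([PX[0],PX[1],0])); print(o['time_s'],'tcp in pintle-cab frame',L.round(4),o['ft_force'])
snap('wrist','w14.png'); 
E
```

```text
26.65 tcp in pintle-cab frame [-0.0393 -0.0942  0.1361] [-0.50795203  0.25120718 -0.13395565]
```

View pics/w14.png

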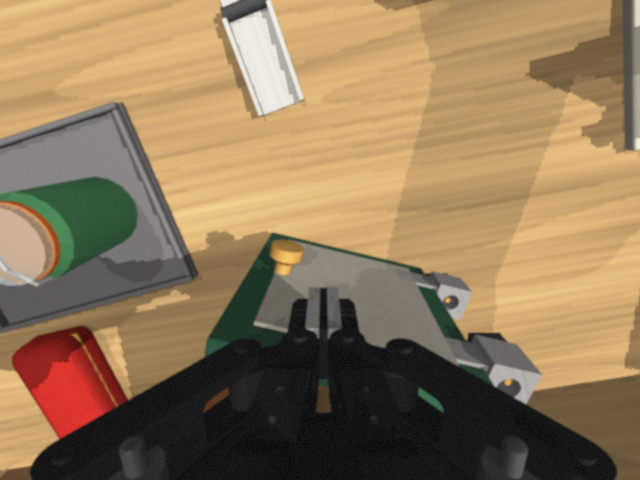

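apply_moves:
  steps:
    - {"translation": [-0.006, -0.002, 0], "delta_rot": [0, 0, 0]}
    - {"translation": [-0.006, -0.002, 0], "delta_rot": [0, 0, 0]}
    - {"translation": [-0.004, -0.001, 0], "delta_rot": [0, 0, 0]}
    - {"translation": [-0.003, -0.001, 0], "delta_rot": [0, 0, 0]}
    - {"translation": [-0.002, 0, 0], "delta_rot": [0, 0, 0]}
    - {"translation": [0, 0, 0], "delta_rot": [0, 0, 0]}

```text
time_s: 27.3
tcp_pos: [0.629, -0.0398, 0.1361]
tcp_rot: [-0.0, 0.097, 0.995, 0.0]
ft_force: [-0.1, 0.4, -0.2]
opening: 0.0003
```

apply_moves:
  steps:
    - {"translation": [-0.001, 0, 0], "delta_rot": [0, 0, 0]}
    - {"translation": [-0.001, 0, 0], "delta_rot": [0, 0, 0]}
    - {"translation": [0, 0, 0], "delta_rot": [0, 0, 0]}

```text
time_s: 27.6
tcp_pos: [0.6309, -0.04, 0.1362]
tcp_rot: [-0.0, 0.096, 0.995, 0.0]
ft_force: [-0.4, 0.6, -0.2]
opening: 0.0
```

apply_moves:
  steps:
    - {"translation": [-0.001, 0, 0], "delta_rot": [0, 0, 0]}
    - {"translation": [-0.001, 0, 0], "delta_rot": [0, 0, 0]}
    - {"translation": [0, 0, 0], "delta_rot": [0, 0, 0]}

```text
time_s: 27.9
tcp_pos: [0.6329, -0.0404, 0.1362]
tcp_rot: [-0.0, 0.096, 0.995, 0.0]
ft_force: [-0.7, 0.1, -0.1]
opening: -0.0001
```

apply_moves:
  steps:
    - {"translation": [-0.001, 0, 0], "delta_rot": [0, 0, 0]}
    - {"translation": [-0.001, 0, 0], "delta_rot": [0, 0, 0]}
    - {"translation": [0, 0, 0], "delta_rot": [0, 0, 0]}

```text
time_s: 28.2
tcp_pos: [0.6332, -0.0404, 0.1359]
tcp_rot: [-0.003, 0.096, 0.995, 0.0]
ft_force: [-7.4, 0.5, 3.2]
opening: 0.0001
```

```bash
python3 - <<'E'
from h import *
o=r.observe(); Rc,c=cab()
L=Rc.T@(o['tcp_pos']-np.array([PX[0],PX[1],0])); print(o['time_s'],'tcp in pintle-cab frame',L.round(4),o['ft_force'])
snap('wrist','w15.png'); 
E
```

```text
28.2 tcp in pintle-cab frame [-0.0143 -0.1001  0.1359] [-7.41606996  0.52796887  3.18027849]
```

View pics/w15.png

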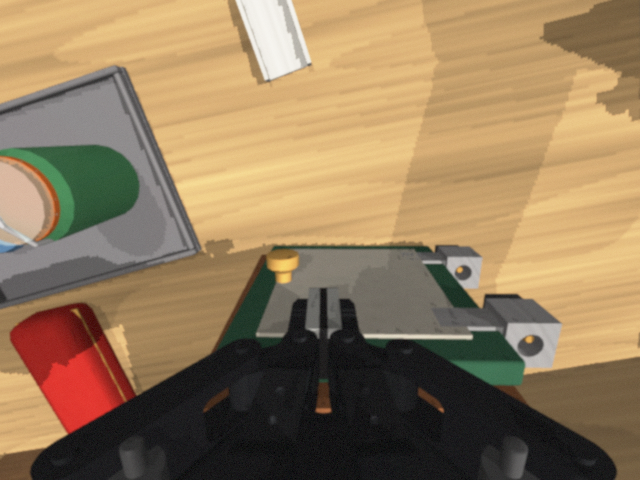

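apply_moves:
  steps:
    - {"translation": [0.005, 0, 0], "delta_rot": [0, 0, 0]}
    - {"translation": [0.015, 0, 0], "delta_rot": [0, 0, 0]}
    - {"translation": [0.025, 0, 0], "delta_rot": [0, 0, 0]}
    - {"translation": [0.03, 0, -0.01], "delta_rot": [0, 0, 0]}
    - {"translation": [0.03, 0, -0.03], "delta_rot": [0, 0, 0]}
    - {"translation": [0.03, 0, -0.04], "delta_rot": [0, 0, 0]}
    - {"translation": [0.03, 0, -0.04], "delta_rot": [0, 0, 0]}
    - {"translation": [0, 0, -0.03], "delta_rot": [0, 0, 0]}
    - {"translation": [0, 0, 0], "delta_rot": [0, 0, 0]}
    - {"translation": [0, 0, 0], "delta_rot": [0, 0, 0]}

```text
time_s: 29.25
tcp_pos: [0.4734, -0.0093, 0.2869]
tcp_rot: [0.001, 0.096, 0.995, 0.0]
ft_force: [0.2, -0.3, -0.2]
opening: 0.0
```

```bash
python3 - <<'E'
from h import *
for n in ['wrist','scene','top']:
    s=snap(n,n+'16.png'); P=cloud(s);A=P[s['z_map']>0];Rc,c=cab()
    L=(A-np.array([c[0],c[1],0]))@Rc
    for lo,hi in ((.04,.08),(.1,.16)):
        for a,b in ((-.05,-.02),(0,.05)):
            q=L[(L[:,1]>a)&(L[:,1]<b)&(L[:,2]>lo)&(L[:,2]<hi)&(L[:,0]<.03)&(L[:,0]>-.03)]
            if len(q)>10: print(n,'front x',lo,a,len(q),np.median(q[:,0]).round(4))
    q=L[(np.abs(L[:,0]+.008)<.005)&(L[:,1]>-.06)&(L[:,1]<.06)&(L[:,2]>.15)&(L[:,2]<.172)]
    if len(q)>10: print(n,'top z',np.median(q[:,2]),len(q),np.polyfit(q[:,1],q[:,2],1),np.percentile(q[:,1],[1,99]))
    q=L[(np.abs(L[:,0]+.008)<.011)&(L[:,1]>.067)&(L[:,1]<.089)&(L[:,2]>.14)&(L[:,2]<.16)]
    if len(q)>10: print(n,'socket top',np.median(q[:,2]),len(q),q.mean(0))
print(r.observe()['tcp_pos'],r.observe()['ft_force'],r.observe()['time_s'])
E
```

```text
wrist front x 0.04 0 230 -0.0129
wrist front x 0.1 -0.05 96 -0.0106
wrist top z 0.16048408871773834 164 [0.02161829 0.15927301] [-0.02552386 -0.01316749]
wrist socket top 0.14512242319030494 61 [-0.00177143  0.08428068  0.14483629]
scene top z 0.16410727656374524 109 [0.04144709 0.16364374] [-0.05520658  0.05810015]
top front x 0.04 -0.05 25 -0.0149
top front x 0.04 0 62 -0.0155
top front x 0.1 -0.05 104 -0.0135
top front x 0.1 0 149 -0.0145
top top z 0.16106430507162983 213 [0.03323969 0.16097629] [-0.05879783  0.0577059 ]
top socket top 0.14555676868919365 60 [-0.00794073  0.07733559  0.14487961]
[ 0.47238619 -0.009085    0.28449696] [-0.2799244  -0.22355259  0.26474366] 29.4
```

View pics/wrist16.png

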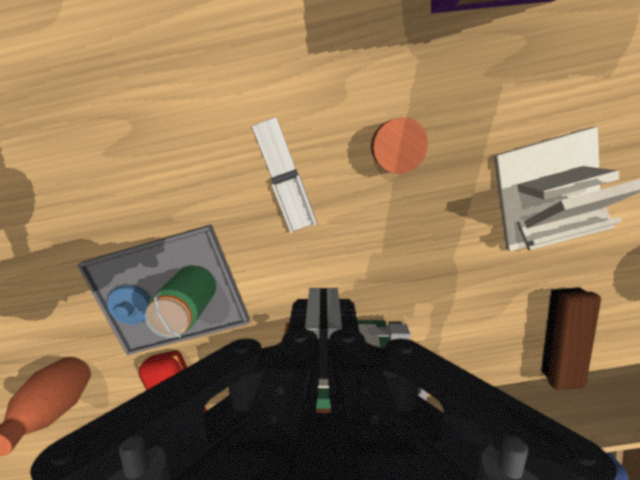

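View pics/top16.png

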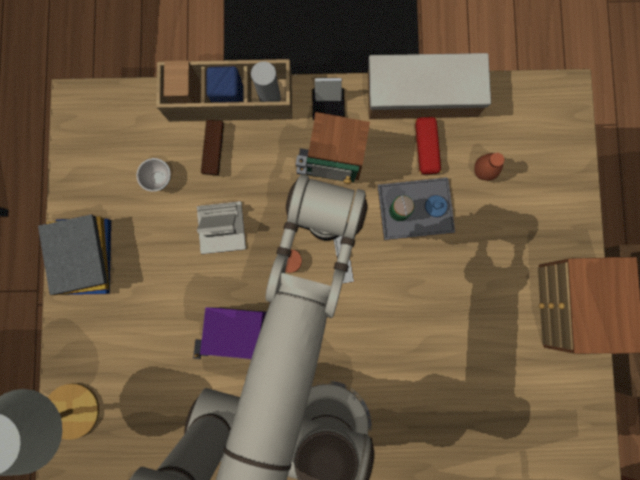

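View pics/scene16.png

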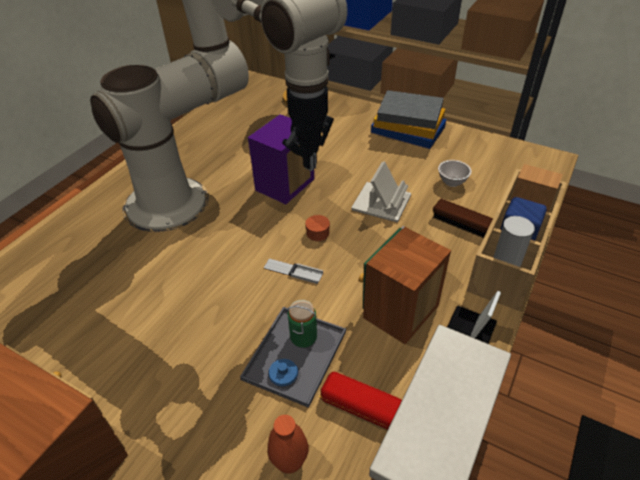

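```bash
python3 - <<'E'
from rig import r
print(r.close_job())
E
```

```text
the job is handed in; nothing more can be done
None
```

The job is done and handed in at about 29 s. The jar stands upright in the free half of the tray, and the green door hangs on both pintles and is shut.

**What I did**
1. I moved the jar first. I gripped its body from above and set it down upright in the tray's +y half, clear of the incense holder.
2. I lifted the door out of the stand along its slope and turned it upright and open. I then brought it in level, about 34 mm above home, and lowered it onto both pintles until it stopped with about 9 N.
3. I released the door and pushed it shut on the knob side with closed fingers. It met a hard stop at about 7 N, and I backed the arm away.

**What the last checks showed**
- **Sockets:** the top of the upper socket measured 145 mm, and 145 mm is what a fully seated socket gives. The pintle pins showed inside both socket holes while the door was being shut.
- **Door shut:** the front face measured 13.5 to 15.5 mm ahead of the cabinet front, where 14 mm is expected (top camera). The wrist camera, partly blocked by the gripper, read 10.6 and 12.9 mm.
- **Small disagreement:** the free end of the door sags about 2 degrees. The door's top edge read 161 mm (top camera) to 164 mm (scene camera) against 165 mm nominal, probably from play in the hinge holes.
- **Other things:** the jar was still upright and nothing else looked moved. The arm was touching nothing.

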